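# Lock the flux jar away in the chemicals box

## Robot

A 6-joint arm with a two-finger parallel gripper is mounted at the origin on a cart in front of the work surface, level with it; the furniture and walls round the work are solid. World frame = base frame: x ahead of the robot, y to its left, z up, the work surface at z = 0. Lengths are in m, angles in rad, forces in N, time in s.
With the tool pointing down it reaches from about 0.35 to 0.775 m from the base axis. Payload 7.3 kg.
Tool frame: the origin (TCP) lies between the finger pads; the fingertips stand 17 mm ahead of it and the grasp point (between the pads) lies 2 mm behind it; z points along the fingers, y is the line along which they close (so a half turn about z gives the same grasp; the last joint's range is limited). The gripper opens to 92 mm and grips with 3 to 60 N. Pads are 19 mm wide; open, the fingers measure 130 mm over their backs; the gripper's body (75 mm by 190 mm) begins 47 mm behind the grasp point.
Start: joints at [1.146, 0.342, 1.524, -0, 1.275, -0.146], TCP at [0.144, 0.505, 0.244] pointing down, gripper open.
Joint ranges: [-2.53, 2.53], [-0.77, 2.02], [0.04, 2.7], [-1, 4.14], [0.28, 2.66], [-3.11, 3.11]. Speed limits (rad/s): [2.57, 2.57, 3.14, 3.14, 3.14, 3.14].

## Interface

Orientations are given as a 3x3 rotation matrix whose columns are the frame's x, y, z axes.
In Python, from workcell import r, imaging gives the robot as it stands.
- The arm moves only by the tool drive_tool, never from a script. Its arguments are lists of equal length, an entry for each row: "slide": the shift along the tool's x, y, z in mm, a list of three; "twist": the turn, a rotation vector about the tool's x, y, z in rad, a list of three; "hand": the closure in counts, from 0 (fully open) to 255 (shut). A call has 1 to 12 rows; each row shifts and turns the commanded pose from where the row before left it, along the tool's axes as they then stand; what a row does not reach is not made up. A row lasts 1/10 s, in which the tool goes at most 50 mm and 8.59 degrees, less where a joint would pass 70% of its speed; a pose out of reach is approached as far as the arm can. A call with a gripper value outside its range is refused whole. The fingers move at their own pace and stop on an object; the grip force is fixed at half the most. Time passes only in rows, so rows that do not move let the fingers close. It gives the time, the measured TCP pose, the force, the opening and the grip force at its end, in the units of the state.
- r.state(): the state, without advancing time (a new reading comes with each control period).
- imaging.camera(name): name is "scene" or "top"; returns the picture (384x512x3 uint8, blue, green, red); there is no depth.
- imaging.calibration(name): a dict with "intrinsics" (3x3 intrinsics, pixels), "k1" (the pictures are not rectified: a ray, as slopes to the right and down, at radius r is drawn at 1 + k1 r^2 times it, then the intrinsics apply), "rvec" (rotation vector, rad) and "tvec" (3), from world to camera coordinates, as OpenCV has them. Camera axes: x right, y down, z forward; pixel columns grow to the right and rows downward; lengths in m; the calibration is good to about 2 mm. A picture is of the moment at which its call begins. calibration takes no time and is no camera call.
- r.sign_off(): hands the job in; it is judged then, once.
The state is a dict: "time_s": time; "qpos": joint angles; "qvel": joint speeds; "joint_efforts": joint torques, N m; "eef_pos": TCP position; "eef_rot": TCP orientation; "force": force on the tool from outside, world axes, zero at the start; "moment": the same for the moment, N m; "width": finger opening in m; "gripper_force": force on a finger pad.
Only numpy, scipy, OpenCV 4.12 (cv2) and the standard library are available. Lean on these libraries where they do the work, as an engineer would, in place of code of your own. Each camera call takes 0.05 s, during which the arm holds its last target. There are 200 camera calls.

## Task

Put the jar of paste flux away in the steel lock-box: draw the barrel bolt fully aside, because it holds the lid down, raise the lid to its stop, and stand the jar upright on the floor of the rear compartment, behind the low rib, and let go of it there. Then lower the lid until it is shut and push the bolt fully home again. Leave the spray bottle and the empty glass jar where they stand, and do not tip the flux jar over.

Things in the scene. Friction and masses are not known exactly. Their poses are not given: they have to be found in the camera images.
- lockbox: Grey sheet-steel box fixed to the bench, front to the robot's right, sloping lid: 190 mm deep (x), 200 wide (y), front wall 50 mm high, rear 95, walls 4 thick, inner floor 10 mm above the bench. Origin: centre of its underside; x from low front (bolt) to rear (hinge), y towards the robot, z up. A rib 3 mm thick, 18 mm above the floor, at x = 0 parts front compartment (tweezers) from rear.
- rear_bay (a point): Centre of the rear compartment's floor (46 mm behind the box's origin), axes as the box. Free over 89 mm along x, 192 mm along y. The raised lid leans over it, so a hand pointing straight down hits the lid; tilted 33 to 42 degrees, hand leaning to the box's front (the robot's right), fingers pointing down and to its rear, it passes under the lid and over the front wall.
- lock_bar (a joint): Slide of the barrel bolt along the front of the box, m: 0 = fully home (locked, over the lid's tongue), grows as the bolt moves to the box's -y side (away from the robot), 0.075 = fully drawn. The lid is blocked while it is below 0.06. Stays where it is left; takes about 3 N to slide.
- bolt_knob (a point): Middle of the grip of the bolt's upright round steel knob, 16 mm thick, 34 mm high (17 mm above and below this point). It stands on the bolt's far end (from the robot); the bolt is a round bar 12 mm thick whose top is 24 mm below this point. Moves with the bolt along the box's y. Axes as the box.
- lid (a joint): Hinge of the lid, rad: 0 = shut, grows as the front edge rises, 1.14 = at its stop. Axis: along the box's y through lid_hinge. Shut, it slopes 0.233 rad down to the front; at its stop it leans 52 degrees up from level, over the box. The stiff hinge stays at any angle; the handle takes about 5 N to raise, under 2 N to lower. With the bolt home it lifts under 0.05 rad.
- lid_hinge (a point): Middle of the lid's hinge axis, at the top of the rear wall (95 mm behind the box's origin, 95 mm above the bench). Fixed; axes as the box. The lid is a plate 203 mm long from hinge to front edge and 4 mm thick. Fixed near by: a gantry with a post 20 mm thick at world x 0.665, y -0.025, and a light bar 0.67 m above the bench over x 0.59 to 0.63.
- lid_handle (a point): Middle of the lid's round steel handle bar, 12 mm thick, 90 mm long along the box's y, on a 10 mm post at each end. On the lid's outer side: in the lid's plane 155 mm from the hinge axis, 36 mm off that plane (32 mm off the lid's surface). Moves with the lid; its y axis is along the bar.
- flux_jar: Squat jar of paste flux with a ribbed screw lid, upright on the bench, 50 mm across all the way up and 57 mm high, about 0.11 kg. Origin: centre of its underside, z up. Fixed near by: a round soldering pan 326 mm across, rim 102 mm high, centred at world x 0.60, y -0.22.
- spray_bottle: Bystander: small trigger spray bottle, 57 x 68 x 134 mm, upright near the front edge of the bench between the flux jar and the box. Origin: centre of its underside.
- glass_jar: Bystander: small empty open glass jar without a lid, 39 mm across and 42 mm high, near the flux jar at the right; the two may have changed places. Origin: centre of its underside.

How it is judged:
On the way, in this order (a step that is already met when the one before it is completed fails the run):
1. the bolt is drawn clear of the lid's tongue (more than 62 mm) (value of joint lock_bar above 0.062 m), for 0.2 s.
2. the lid is raised to near its stop (more than 1.0 rad) (value of joint lid above 1 rad), for 0.2 s.
3. the jar stands upright on the floor of the rear compartment, let go, with the lid still up (x of flux_jar in the frame of rear_bay between -0.041 and 0.041 m and y of flux_jar in the frame of rear_bay between -0.09 and 0.09 m and z of flux_jar in the frame of rear_bay between -0.006 and 0.006 m and angle between flux_jar's own z axis and vertical below 0.15 rad and contact force between the fingers and flux_jar below 0.1 N and value of joint lid above 0.6 rad), for 0.2 s.
4. the lid is shut (value of joint lid below 0.03 rad), for 0.2 s.
5. the bolt is home again (within 10 mm) (value of joint lock_bar below 0.01 m), for 0.2 s.
At the end, for the whole second after the job is handed in: The jar stands upright (within 0.15 rad) and at rest on the floor of the rear compartment, behind the rib; the lid is shut (under 0.03 rad) and the bolt is home (within 10 mm) (x of flux_jar in the frame of rear_bay between -0.041 and 0.041 m and y of flux_jar in the frame of rear_bay between -0.09 and 0.09 m and z of flux_jar in the frame of rear_bay between -0.006 and 0.006 m and angle between flux_jar's own z axis and vertical below 0.15 rad and value of joint lid below 0.03 rad and value of joint lock_bar below 0.01 m and linear speed of flux_jar below 0.02 m/s); the robot touches nothing.
It fails at once if the spray bottle is moved more than 30 mm (distance of spray_bottle from where it was at the start of the episode above 0.03 m).
It fails at once if the glass jar is moved more than 30 mm (distance of glass_jar from where it was at the start of the episode above 0.03 m).
It fails at once if the flux jar is tipped over (more than 1 rad) (angle between flux_jar's own z axis and vertical above 1 rad).
It also fails if it takes over 72 s, if anything falls off the work surface, if the arm or the gripper's body presses on something with over 40 N, if the wrist force passes 120 N, or if a joint passes its speed limit or range.

## Working session

There is one attempt and no reset: what is moved stays moved. The work goes in short steps, Python scripts to look and compute and a tool call to move; the robot and the scene stay as the last step left them, time stands still between calls to the robot, and variables do not carry over. Pictures are saved under pics/ and viewed, at most 10 in all, crops included, and the job is handed in when it is done.

Besides the shell and the picture viewer there is one more tool, called after "Call:" in YAML: its name, and indented under it one key for each argument. drive_tool: Moves the arm, as the interface text tells. Its arguments: {"type":"object","properties":{"slide":{"type":"array"},"twist":{"type":"array"},"hand":{"type":"array"}},"required":["slide","twist","hand"]}

```bash
mkdir -p pics; ls; python3 - <<'E'
from workcell import r, imaging
import cv2
s=r.state(); print(s)
for n in ("scene","top"):
    im=imaging.camera(n); cv2.imwrite(f"pics/{n}0.png",im); print(n,imaging.calibration(n))
E
```

```text
pics
{'time_s': 0.0, 'qpos': array([ 1.14600012e+00,  3.42735151e-01,  1.52500975e+00, -3.59292319e-07,
        1.27538444e+00, -1.45962474e-01]), 'qvel': array([-0.00224057,  0.00059214, -0.00190597, -0.00145252, -0.00223492,
       -0.00070698]), 'joint_efforts': array([-4.57344740e-04, -4.31244314e+01, -2.44219261e+01,  7.15784915e-02,
        5.61089139e-02, -1.42144786e-04]), 'eef_pos': array([0.14430222, 0.50439023, 0.24304102]), 'eef_rot': array([[-9.61377046e-01,  2.75234036e-01, -6.33006375e-04],
       [ 2.75234673e-01,  9.61376052e-01, -1.40024524e-03],
       [ 2.23162021e-04, -1.52038893e-03, -9.99998819e-01]]), 'force': array([0.02796516, 0.31639744, 0.2876958 ]), 'moment': array([ 0.02424392, -0.01146135,  0.04376373]), 'gripper_force': 0.0, 'width': 0.09185881341451416}
scene {'intrinsics': array([[384.83345474,   0.        , 250.70981933],
       [  0.        , 384.83345474, 195.05399333],
       [  0.        ,   0.        ,   1.        ]]), 'k1': -0.0978486746841135, 'rvec': array([ 0.59823179,  2.6165581 , -1.2216916 ]), 'tvec': array([ 0.48613455, -0.03718332,  1.58968824])}
top {'intrinsics': array([[492.38715762,   0.        , 259.30246807],
       [  0.        , 492.38715762, 193.8372336 ],
       [  0.        ,   0.        ,   1.        ]]), 'k1': 0.03858407548415074, 'rvec': array([ 1.91366869, -1.91432917,  0.52223749]), 'tvec': array([-0.03464467,  0.48678903,  1.52445146])}
```

View pics/scene0.png

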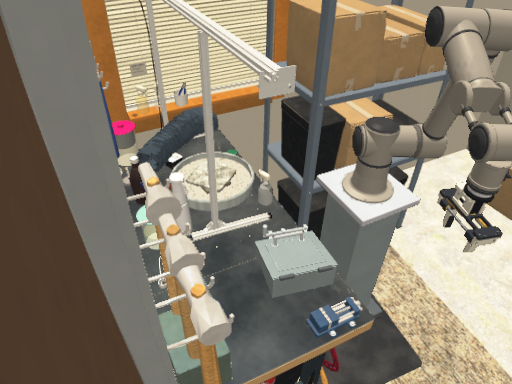

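View pics/top0.png

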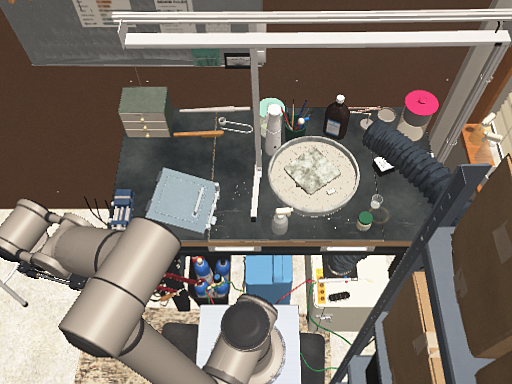

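The top view shows the box at about (183,200), the spray bottle at (280,222), the green-lidded flux jar at (365,219) and the glass jar at (376,201). I'll zoom in on these next.

```bash
cat > h.py <<'E'
import numpy as np, cv2
from workcell import r, imaging
def cam(n):
    c=imaging.calibration(n); R=cv2.Rodrigues(c["rvec"])[0]
    return c["intrinsics"],c["k1"],R,c["tvec"]
def ray(n,px):
    K,k,R,t=cam(n); d=cv2.undistortPoints(np.array([[px]],float),K,np.array([k,0,0,0.]))[0,0]
    return -R.T@t, R.T@np.array([d[0],d[1],1])
def plane(n,px,z):
    o,d=ray(n,px); return o+d*(z-o[2])/d[2]
def proj(n,P):
    K,k,R,t=cam(n); return cv2.projectPoints(np.atleast_2d(np.array(P,float)),cv2.Rodrigues(R)[0],t,K,np.array([k,0,0,0.]))[0][:,0]
def two(p1,p2):
    o1,d1=ray("scene",p1);o2,d2=ray("top",p2)
    s=np.linalg.lstsq(np.c_[d1,-d2],o2-o1,rcond=None)[0]
    a,b=o1+s[0]*d1,o2+s[1]*d2; return (a+b)/2,np.linalg.norm(a-b)
E
python3 - <<'E'
import cv2,numpy as np
from h import *
t=cv2.imread("pics/top0.png");s=cv2.imread("pics/scene0.png")
a=cv2.resize(t[160:250,135:235],None,fx=4,fy=4,interpolation=cv2.INTER_CUBIC)
b=cv2.resize(s[215:305,245:345],None,fx=4,fy=4,interpolation=cv2.INTER_CUBIC)
c=cv2.resize(t[180:240,265:390],None,fx=4,fy=4,interpolation=cv2.INTER_CUBIC)
d=np.zeros((600,800,3),np.uint8); d[:360,:400]=a; d[:360,400:]=b; d[360:,:500]=c
d[360:,500:800]=cv2.resize(s[160:220,235:295],(300,240))
cv2.imwrite("pics/z0.png",d)
hsv=cv2.cvtColor(t,cv2.COLOR_BGR2HSV)
m=cv2.inRange(hsv,(40,80,20),(90,255,255)); n,_,st,ce=cv2.connectedComponentsWithStats(m)
for i in range(1,n):
    if st[i,4]>20: print(st[i],ce[i],plane("top",ce[i],.057))
E
```

```text
[192  49  27   4  50] [204.32  49.6 ] [1.25620565 0.20321318 0.057     ]
[294 114   5  12  34] [295.23529412 117.94117647] [ 0.87863406 -0.17398861  0.057     ]
[285 121  22  12  49] [295.08163265 128.28571429] [ 0.82751419 -0.17159992  0.057     ]
[359 211  14  14 150] [365.25333333 217.36      ] [ 0.43790193 -0.3989943   0.057     ]
[211 281  21   8  31] [221.16129032 284.16129032] [0.19677379 0.08726942 0.057     ]
[308 282  43  63 102] [318.94117647 315.        ] [ 0.09687308 -0.21893951  0.057     ]
[204 287   7  17  30] [207.16666667 296.6       ] [0.15576914 0.12967304 0.057     ]
[300 352  31  20  65] [312.07692308 365.04615385] [-0.05115559 -0.18956048  0.057     ]
```

View pics/z0.png

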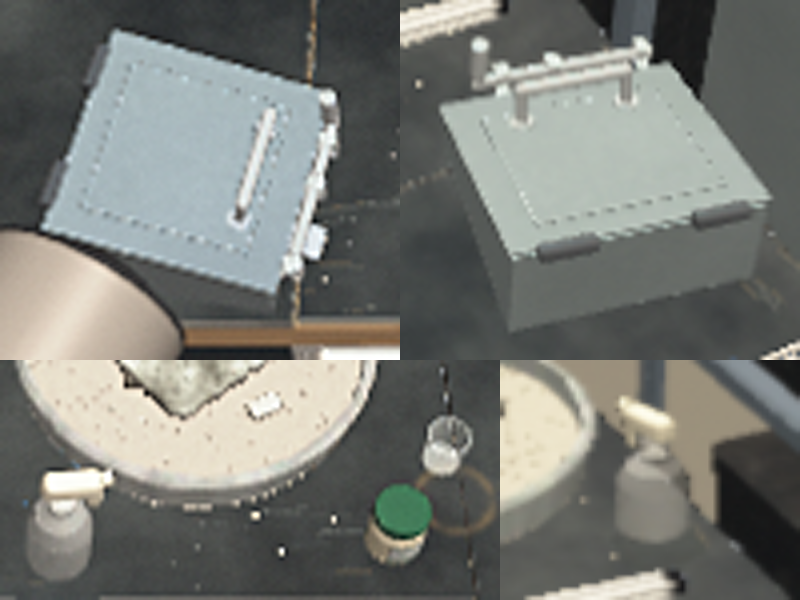

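The crops show the lid corners, with the hinges at image left in the top view. The handle bar runs from (202,188) to (195,214) and the bolt knob is at about (217.5,184) in the top view. In the scene view the knob top is at about (265,226).

```bash
python3 - <<'E'
from h import *
T=lambda x,y:(x/4+135-.4,y/4+160-.4)
S=lambda x,y:((x-400)/4+245-.4,y/4+215-.4)
C={'RF':((115,30),(512,262),.097),'FF':((330,92),(440,108),.05),'FN':((278,293),(668,65),.05),'RN':((45,228),(770,198),.097)}
P={}
for k,(a,b,z) in C.items():
    p,q=plane("top",T(*a),z),plane("scene",S(*b),z); print(k,p.round(4),q.round(4),two(S(*b),T(*a))); P[k]=(p+q)/2
print("L",np.linalg.norm((P['RF']-P['FF'])[:2]),np.linalg.norm((P['RN']-P['FN'])[:2]),"W",np.linalg.norm(P['RF']-P['RN']),np.linalg.norm(P['FF']-P['FN']))
print("knob",two(S(480,42),T(330,95)))
print("h",two(S(522,85),T(270,112)),two(S(630,68),T(239,215)))
c=sum(P.values())/4; x=(P['RF']+P['RN']-P['FF']-P['FN'])[:2]; y=(P['RN']+P['FN']-P['RF']-P['FF'])[:2]
print(c,np.degrees(np.arctan2(x[1],x[0])),np.degrees(np.arctan2(y[1],y[0])))
# jars
Z=lambda x,y:(x/4+265-.4,(y-360)/4+180-.4)
print("jar",plane("top",Z(403,510),.057), "base-front edge",plane("top",Z(393,564),0))
print("glass rim",plane("top",Z(449,438),.042),"base",plane("top",Z(440,462),0))
print("bottle base",plane("top",Z(60,555),0.02),"noz",plane("top",Z(108,480),.12), plane("top",Z(48,488),.12))
E
```

```text
RF [0.6217 0.3087 0.097 ] [0.6238 0.3162 0.097 ] (array([0.62307903, 0.31127019, 0.09247931]), np.float64(0.00420004876959713))
FF [0.5853 0.1188 0.05  ] [0.5835 0.1188 0.05  ] (array([0.58419528, 0.11905179, 0.05102674]), np.float64(0.0011502132739975059))
FN [0.3829 0.1538 0.05  ] [0.3847 0.1589 0.05  ] (array([0.38345227, 0.1552106 , 0.04697067]), np.float64(0.0027710204688742306))
RN [0.421  0.3471 0.097 ] [0.4215 0.3489 0.097 ] (array([0.4212091 , 0.34780282, 0.0959737 ]), np.float64(0.0011666139326980199))
L 0.19743264910299382 0.19529535913486115 W 0.20455449009929305 0.2040632671265988
knob (array([0.54576197, 0.11311802, 0.10646166]), np.float64(0.0020144961062205785))
h (array([0.5338915 , 0.16502996, 0.09858242]), np.float64(0.0008121817874900357)) (array([0.43898124, 0.18353306, 0.09063581]), np.float64(0.006626147703338867))
[0.50306235 0.2338919  0.0735    ] 78.87163546289356 169.68687057528314
jar [ 0.43891567 -0.39943619  0.057     ] base-front edge [ 4.15692159e-01 -3.98192216e-01  2.22044605e-16]
glass rim [ 0.51935269 -0.45148047  0.042     ] base [ 0.51873448 -0.45155508  0.        ]
bottle base [ 0.41476025 -0.10497286  0.02      ] noz [ 0.43389292 -0.14258412  0.12      ] [ 0.42638675 -0.0924192   0.12      ]
```

```bash
cat >> h.py <<'E'
from scipy.spatial.transform import Rotation as Ro
a=np.radians(79.4); BX=np.array([np.cos(a),np.sin(a),0]); BY=np.array([-np.sin(a),np.cos(a),0]); UP=np.array([0,0,1.])
O=np.array([.5035,.2372,0])
def B(x,y,z): return O+x*BX+y*BY+z*UP
def RR(z,y):   # tool axes from approach z and closing y
    z=z/np.linalg.norm(z); y=y-z*(y@z); y/=np.linalg.norm(y); return np.c_[np.cross(y,z),y,z]
def go(p,R=None):
    s=r.state(); R0=s["eef_rot"]; R=R0 if R is None else R
    w=Ro.from_matrix(R0.T@R).as_rotvec(); d=np.array(p)-s["eef_pos"]
    print("t",round(s["time_s"],2),"twist",w.round(4),"slide after (mm)",(R.T@d*1000).round(1),"slide before",(R0.T@d*1000).round(1),"q",s["qpos"].round(2))
E
python3 - <<'E'
from h import *
k=two(((480-400)/4+244.6,42/4+214.6),(330/4+134.6,95/4+159.6))[0]
print("knob box",[(k-O)@v for v in (BX,BY,UP)], B(-.114,-.064,.2))
for n in("scene","top"):
    K,kk,R,t=cam(n); print(n,-R.T@t)
for p in [(325,0),(312,150),(303,235)]: print("post ray",[plane("scene",p,z).round(2) for z in (0,.3,.6)])
go(B(-.114,-.064,.2),RR(-UP,-BY))
E
```

```text
knob box [np.float64(-0.11419041842832278), np.float64(-0.0643658285104863), np.float64(0.10646166414221608)] [0.54543741 0.11337248 0.2       ]
scene [0.98246548 0.90569847 0.98959081]
top [-0.3661426  -0.04666166  1.55752315]
post ray [array([-1.74, -2.83,  0.  ]), array([-0.92, -1.7 ,  0.3 ]), array([-0.09, -0.57,  0.6 ])]
post ray [array([ 0.06, -0.33,  0.  ]), array([0.34, 0.04, 0.3 ]), array([0.62, 0.42, 0.6 ])]
post ray [array([0.39, 0.12, 0.  ]), array([0.57, 0.36, 0.3 ]), array([0.75, 0.6 , 0.6 ])]
t 0.1 twist [-1.300e-03  9.000e-04  1.477e+00] slide after (mm) [-310.6  466.2   43.1] slide before [-493.2 -265.5   43.4] q [ 1.15  0.34  1.52 -0.    1.28 -0.15]
```

Call:
drive_tool:
  slide:
    - [0,0,0]
    - [0,0,0]
    - [0,0,0]
    - [0,0,0]
    - [0,0,0]
    - [0,0,0]
    - [0,0,0]
    - [0,0,0]
    - [0,0,0]
    - [0,0,0]
    - [0,0,0]
    - [0,0,0]
  twist:
    - [0,0,0.13]
    - [0,0,0.13]
    - [0,0,0.13]
    - [0,0,0.13]
    - [0,0,0.13]
    - [0,0,0.13]
    - [0,0,0.13]
    - [0,0,0.13]
    - [0,0,0.13]
    - [0,0,0.13]
    - [0,0,0.13]
    - [0,0,0.045]
  hand: [0,0,0,0,0,0,0,0,0,0,0,0]

```text
time_s: 1.3
eef_pos: [0.1444, 0.5045, 0.2433]
eef_rot: [[0.186, 0.983, -0.0], [0.983, -0.186, -0.001], [-0.001, -0.0, -1.0]]
force: [-0.3, -0.1, -0.4]
width: 0.0917
gripper_force: 0.0
```

Call:
drive_tool:
  slide:
    - [-26,39,0]
    - [-26,39,0]
    - [-26,39,0]
    - [-26,39,0]
    - [-26,39,0]
    - [-26,39,0]
    - [-26,39,0]
    - [-26,39,0]
    - [-26,39,0]
    - [-26,39,0]
    - [-26,39,0]
    - [-25,37,40]
  twist:
    - [0,0,0]
    - [0,0,0]
    - [0,0,0]
    - [0,0,0]
    - [0,0,0]
    - [0,0,0]
    - [0,0,0]
    - [0,0,0]
    - [0,0,0]
    - [0,0,0]
    - [0,0,0]
    - [0,0,0]
  hand: [0,0,0,0,0,0,0,0,0,0,80,80]

```text
time_s: 2.5
eef_pos: [0.5448, 0.1174, 0.2135]
eef_rot: [[0.183, 0.983, 0.009], [0.983, -0.183, 0.001], [0.002, 0.009, -1.0]]
force: [0.9, 0.8, 0.2]
width: 0.08
gripper_force: 0.0
```

Call:
drive_tool:
  slide:
    - [0,0,0]
    - [0,0,0]
    - [0,0,0]
  twist:
    - [0,0,0]
    - [0,0,0]
    - [0,0,0]
  hand: [80,80,80]

```text
time_s: 2.8
eef_pos: [0.5404, 0.1201, 0.2109]
eef_rot: [[0.181, 0.983, 0.0], [0.983, -0.181, 0.0], [0.0, 0.0, -1.0]]
force: [0.2, 0.6, 0.4]
width: 0.0637
gripper_force: 0.0
```

```bash
python3 - <<'E'
from h import *
s=r.state(); print(s["eef_pos"],s["eef_rot"].round(3),s["width"])
go(B(-.114,-.064,.091),RR(-UP,-BY))
t=imaging.camera("top");c=imaging.camera("scene")
d=np.hstack([cv2.resize(t[150:250,140:240],None,fx=4,fy=4),cv2.resize(c[180:280,235:335],None,fx=4,fy=4)])
cv2.imwrite("pics/z1.png",d)
print(proj("top",[s["eef_pos"]]),proj("scene",[s["eef_pos"]]))
E
```

```text
[0.54043876 0.12006742 0.21087764] [[ 0.181  0.983  0.   ]
 [ 0.983 -0.181  0.   ]
 [ 0.     0.    -1.   ]] 0.06372766152222863
t 2.8 twist [ 0.0002 -0.0005  0.0027] slide after (mm) [ -5.7   6.1 119.9] slide before [ -5.7   6.1 119.9] q [0.08 0.42 1.5  0.   1.22 0.26]
[[212.13159814 168.05915219]] [[267.77772583 201.6461453 ]]
```

View pics/z1.png

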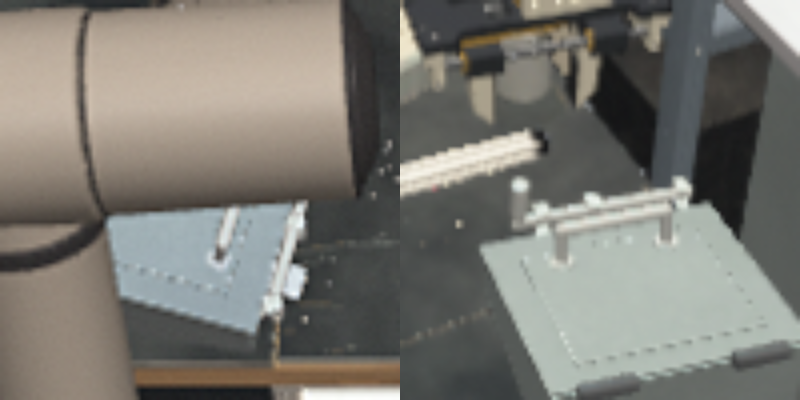

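The scene crop shows the fingers straddling the line above the knob at about (265,228), and the projected TCP agrees with it. I'll descend and grip.

Call:
drive_tool:
  slide:
    - [-3,3,15]
    - [-3,3,20]
    - [0,0,20]
    - [0,0,20]
    - [0,0,20]
    - [0,0,15]
    - [0,0,10]
    - [0,0,0]
    - [0,0,0]
    - [0,0,0]
    - [0,0,0]
    - [0,0,0]
  twist:
    - [0,0,0]
    - [0,0,0]
    - [0,0,0]
    - [0,0,0]
    - [0,0,0]
    - [0,0,0]
    - [0,0,0]
    - [0,0,0]
    - [0,0,0]
    - [0,0,0]
    - [0,0,0]
    - [0,0,0]
  hand: [80,80,80,80,80,80,80,80,255,255,255,255]

```text
time_s: 4.1
eef_pos: [0.5459, 0.1124, 0.0909]
eef_rot: [[0.182, 0.983, 0.001], [0.983, -0.182, 0.0], [0.0, 0.001, -1.0]]
force: [0.1, -0.6, -0.8]
width: 0.0354
gripper_force: 0.0
```

Call:
drive_tool:
  slide:
    - [0,0,0]
    - [0,0,0]
  twist:
    - [0,0,0]
    - [0,0,0]
  hand: [255,255]

```text
time_s: 4.3
eef_pos: [0.5457, 0.1123, 0.0905]
eef_rot: [[0.182, 0.983, 0.0], [0.983, -0.182, 0.0], [0.0, 0.0, -1.0]]
force: [0.4, 0.2, 0.3]
width: 0.0197
gripper_force: 0.0
```

Next I'll finish closing and draw the bolt along tool +y.

Call:
drive_tool:
  slide:
    - [0,0,0]
    - [0,0,0]
    - [0,8,0]
    - [0,10,0]
    - [0,10,0]
    - [0,10,0]
    - [0,10,0]
    - [0,10,0]
    - [0,10,0]
    - [0,6,0]
    - [0,0,0]
    - [0,0,0]
  twist:
    - [0,0,0]
    - [0,0,0]
    - [0,0,0]
    - [0,0,0]
    - [0,0,0]
    - [0,0,0]
    - [0,0,0]
    - [0,0,0]
    - [0,0,0]
    - [0,0,0]
    - [0,0,0]
    - [0,0,0]
  hand: [255,255,255,255,255,255,255,255,255,255,255,255]

```text
time_s: 5.5
eef_pos: [0.6163, 0.0984, 0.0902]
eef_rot: [[0.182, 0.983, -0.007], [0.983, -0.182, -0.001], [-0.002, -0.006, -1.0]]
force: [-13.3, -2.5, 9.6]
width: 0.0155
gripper_force: 30.0
```

Call:
drive_tool:
  slide:
    - [0,-2,0]
    - [0,0,0]
    - [0,0,0]
    - [0,0,0]
    - [0,0,-20]
    - [0,0,-30]
    - [0,0,-30]
    - [0,0,-20]
    - [0,0,0]
  twist:
    - [0,0,0]
    - [0,0,0]
    - [0,0,0]
    - [0,0,0]
    - [0,0,0]
    - [0,0,0]
    - [0,0,0]
    - [0,0,0]
    - [0,0,0]
  hand: [255,130,130,130,130,130,130,130,130]

```text
time_s: 6.4
eef_pos: [0.6185, 0.0995, 0.1938]
eef_rot: [[0.182, 0.983, 0.007], [0.983, -0.182, 0.001], [0.002, 0.007, -1.0]]
force: [0.4, -0.7, 0.1]
width: 0.0452
gripper_force: 0.0
```

```bash
python3 - <<'E'
from h import *
s=r.state(); print(s["eef_pos"],s["width"],s["force"])
go(B(-.064,0,.16),RR(-UP,BX)); print(B(-.064,0,.097))
E
```

```text
[0.61846305 0.09952352 0.19378469] 0.04521435495472975 [ 0.3836339  -0.68113683  0.06466437]
t 6.4 twist [ 0.007   0.004  -1.5687] slide after (mm) [138.3  50.2  33.8] slide before [  50.4 -138.5   32.9] q [0.04 0.56 1.31 0.   1.27 0.22]
[0.49172711 0.17429214 0.097     ]
```

Call:
drive_tool:
  slide:
    - [0,-35,0]
    - [0,-35,0]
    - [0,-35,0]
    - [0,-33,0]
    - [0,0,0]
    - [0,0,0]
    - [0,0,0]
    - [0,0,0]
    - [0,0,0]
    - [0,0,0]
    - [0,0,0]
    - [0,0,0]
  twist:
    - [0,0,-0.13]
    - [0,0,-0.13]
    - [0,0,-0.13]
    - [0,0,-0.13]
    - [0,0,-0.13]
    - [0,0,-0.13]
    - [0,0,-0.13]
    - [0,0,-0.13]
    - [0,0,-0.13]
    - [0,0,-0.13]
    - [0,0,-0.13]
    - [0,0,-0.13]
  hand: [130,130,130,130,130,130,130,130,130,130,130,130]

```text
time_s: 7.6
eef_pos: [0.4797, 0.0981, 0.1892]
eef_rot: [[-0.982, 0.187, -0.001], [0.187, 0.982, 0.0], [0.001, -0.0, -1.0]]
force: [-0.4, 0.3, 0.2]
width: 0.0451
gripper_force: 0.0
```

```bash
python3 - <<'E'
from h import *
go(B(-.064,0,.095),RR(-UP,BX))
E
```

```text
t 7.6 twist [-0.     -0.0013 -0.0034] slide after (mm) [ 2.2 77.1 94.2] slide before [ 2.3 77.1 94.2] q [ 0.04  0.33  1.7   0.    1.11 -1.34]
```

Call:
drive_tool:
  slide:
    - [1,25,0]
    - [1,25,0]
    - [0,22,0]
    - [0,5,20]
    - [0,0,25]
    - [0,0,25]
    - [0,0,14]
    - [0,0,10]
    - [0,0,0]
    - [0,0,0]
    - [0,0,0]
    - [0,0,0]
  twist:
    - [0,0,0]
    - [0,0,0]
    - [0,0,0]
    - [0,0,0]
    - [0,0,0]
    - [0,0,0]
    - [0,0,0]
    - [0,0,0]
    - [0,0,0]
    - [0,0,0]
    - [0,0,0]
    - [0,0,0]
  hand: [130,130,130,130,130,130,130,130,130,255,255,255]

```text
time_s: 8.8
eef_pos: [0.4932, 0.174, 0.0971]
eef_rot: [[-0.981, 0.193, 0.002], [0.193, 0.981, 0.0], [-0.002, 0.001, -1.0]]
force: [0.3, -0.5, 0.6]
width: 0.0253
gripper_force: 0.0
```

Call:
drive_tool:
  slide:
    - [0,0,0]
    - [0,0,0]
    - [0,0,0]
    - [0,0,0]
  twist:
    - [0,0,0]
    - [0,0,0]
    - [0,0,0]
    - [0,0,0]
  hand: [255,255,255,255]

```text
time_s: 9.2
eef_pos: [0.4929, 0.1739, 0.0967]
eef_rot: [[-0.981, 0.193, 0.001], [0.193, 0.981, 0.0], [-0.001, 0.0, -1.0]]
force: [-0.0, -0.2, 4.0]
width: 0.0107
gripper_force: 30.0
```

```bash
cat >> h.py <<'E'
def arc(q0,q1,n,p0,phi0,phi1):
    "rows along lid arc; bar measured at TCP p0 (box x,z) when lid=q0; hand tilt phi to rear"
    h=np.array([.095,.095]); v=np.array(p0)-h; out=[]
    pos=lambda q:h+np.array([[np.cos(q-q0),np.sin(q-q0)],[-np.sin(q-q0),np.cos(q-q0)]])@v
    for i in range(n):
        qa,qb=q0+(q1-q0)*i/n,q0+(q1-q0)*(i+1)/n; f=phi0+(phi1-phi0)*i/n
        d=pos(qb)-pos(qa); zt=np.array([-np.sin(f),-np.cos(f)]); yt=np.array([np.cos(f),-np.sin(f)])
        out.append([0,round(1e3*d@yt,1),round(1e3*d@zt,1)])
    print(out,"dphi/row",(phi1-phi0)/n,"end",pos(q1))
E
python3 - <<'E'
from h import *
s=r.state(); e=s["eef_pos"]-O; print("box",e@BX,e@BY,e[2],s["width"],s["gripper_force"],s["force"])
arc(0,1.15,24,(e@BX,e[2]),0,.6)
RT=RR(-UP,BX); f=.6; RT2=RR(-np.sin(f)*BX-np.cos(f)*UP,BX); print(Ro.from_matrix(RT.T@RT2).as_rotvec())
E
```

```text
box -0.0641700569030088 -0.001232716422414583 0.09674256292027872 0.010729428831357088 30.000028610229492 [-0.01244006 -0.20587074  4.0452311 ]
[[0, np.float64(0.3), np.float64(-7.6)], [0, np.float64(0.4), np.float64(-7.6)], [0, np.float64(0.6), np.float64(-7.6)], [0, np.float64(0.8), np.float64(-7.6)], [0, np.float64(1.0), np.float64(-7.6)], [0, np.float64(1.1), np.float64(-7.5)], [0, np.float64(1.3), np.float64(-7.5)], [0, np.float64(1.5), np.float64(-7.5)], [0, np.float64(1.7), np.float64(-7.4)], [0, np.float64(1.8), np.float64(-7.4)], [0, np.float64(2.0), np.float64(-7.4)], [0, np.float64(2.2), np.float64(-7.3)], [0, np.float64(2.3), np.float64(-7.3)], [0, np.float64(2.5), np.float64(-7.2)], [0, np.float64(2.7), np.float64(-7.1)], [0, np.float64(2.8), np.float64(-7.1)], [0, np.float64(3.0), np.float64(-7.0)], [0, np.float64(3.1), np.float64(-6.9)], [0, np.float64(3.3), np.float64(-6.9)], [0, np.float64(3.5), np.float64(-6.8)], [0, np.float64(3.6), np.float64(-6.7)], [0, np.float64(3.8), np.float64(-6.6)], [0, np.float64(3.9), np.float64(-6.5)], [0, np.float64(4.1), np.float64(-6.5)]] dphi/row 0.024999999999999998 end [0.03157158 0.2409965 ]
[ 6.00000000e-01 -1.73691887e-17  2.08405722e-17]
```

Call:
drive_tool:
  slide:
    - [0,0.3,-7.6]
    - [0,0.4,-7.6]
    - [0,0.6,-7.6]
    - [0,0.8,-7.6]
    - [0,1,-7.6]
    - [0,1.1,-7.5]
    - [0,1.3,-7.5]
    - [0,1.5,-7.5]
    - [0,1.7,-7.4]
    - [0,1.8,-7.4]
    - [0,2,-7.4]
    - [0,2.2,-7.3]
  twist:
    - [0.025,0,0]
    - [0.025,0,0]
    - [0.025,0,0]
    - [0.025,0,0]
    - [0.025,0,0]
    - [0.025,0,0]
    - [0.025,0,0]
    - [0.025,0,0]
    - [0.025,0,0]
    - [0.025,0,0]
    - [0.025,0,0]
    - [0.025,0,0]
  hand: [255,255,255,255,255,255,255,255,255,255,255,255]

```text
time_s: 10.4
eef_pos: [0.4977, 0.1983, 0.1821]
eef_rot: [[-0.981, 0.184, -0.059], [0.193, 0.936, -0.295], [0.001, -0.3, -0.954]]
force: [1.7, -7.0, -4.0]
width: 0.011
gripper_force: 30.0
```

Call:
drive_tool:
  slide:
    - [0,2.3,-7.3]
    - [0,2.5,-7.2]
    - [0,2.7,-7.1]
    - [0,2.8,-7.1]
    - [0,3,-7]
    - [0,3.1,-6.9]
    - [0,3.3,-6.9]
    - [0,3.5,-6.8]
    - [0,3.6,-6.7]
    - [0,3.8,-6.6]
    - [0,3.9,-6.5]
    - [0,0,0]
  twist:
    - [0.025,0,0]
    - [0.025,0,0]
    - [0.025,0,0]
    - [0.025,0,0]
    - [0.025,0,0]
    - [0.025,0,0]
    - [0.025,0,0]
    - [0.025,0,0]
    - [0.025,0,0]
    - [0.025,0,0]
    - [0.025,0,0]
    - [0,0,0]
  hand: [255,255,255,255,255,255,255,255,255,255,255,255]

```text
time_s: 11.6
eef_pos: [0.5099, 0.2592, 0.2395]
eef_rot: [[-0.981, 0.163, -0.105], [0.194, 0.819, -0.539], [-0.002, -0.55, -0.835]]
force: [-1.8, -7.4, 14.4]
width: 0.0108
gripper_force: 30.0
```

```bash
python3 - <<'E'
from h import *
s=r.state(); e=s["eef_pos"]-O; print("box",e@BX,e@BY,e[2],s["width"],s["gripper_force"],s["force"],s["qpos"].round(2))
c=imaging.camera("scene"); cv2.imwrite("pics/s2.png",cv2.resize(c[130:310,225:425],None,fx=3,fy=3))
E
```

```text
box 0.022788937915057317 -0.0022261800901225396 0.23948553362098884 0.01079809212131981 30.001561045646667 [-1.80183131 -7.36412085 14.35772542] [ 0.55  0.69  1.09 -0.43  1.76 -0.82]
```

View pics/s2.png

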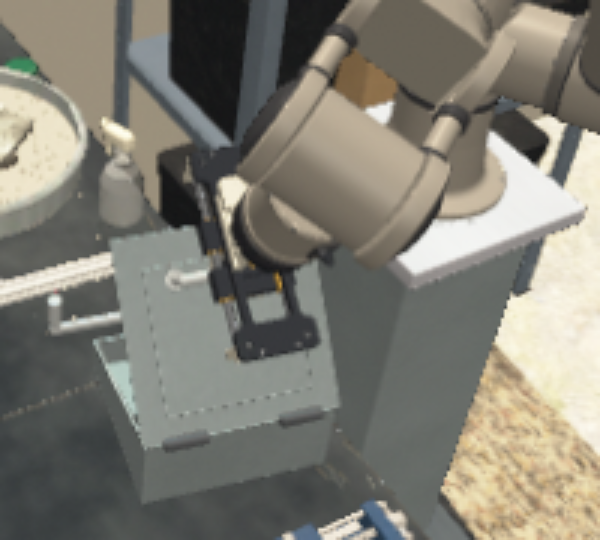

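The lid is up. The bar position works out to a lid angle of about 1.10 rad. I'll nudge it to the stop, release with a small opening and back off.

Call:
drive_tool:
  slide:
    - [0,3,-5]
    - [0,0,0]
    - [0,0,0]
    - [0,0,0]
    - [0,0,0]
    - [0,0,-15]
    - [0,0,-30]
    - [0,0,-35]
    - [0,0,-35]
    - [0,0,-20]
    - [0,0,0]
  twist:
    - [0,0,0]
    - [0,0,0]
    - [0,0,0]
    - [0,0,0]
    - [0,0,0]
    - [0,0,0]
    - [0,0,0]
    - [0,0,0]
    - [0,0,0]
    - [0,0,0]
    - [0,0,0]
  hand: [255,255,190,190,190,190,190,190,130,50,50]

```text
time_s: 12.75
eef_pos: [0.5252, 0.3399, 0.3542]
eef_rot: [[-0.982, 0.162, -0.101], [0.191, 0.825, -0.532], [-0.003, -0.541, -0.841]]
force: [-0.9, 0.1, -0.4]
width: 0.0429
gripper_force: 0.0
```

```bash
python3 - <<'E'
from h import *
s=r.state(); print(s["eef_pos"],s["width"])
J=np.array([.439,-.3995,0]); f=np.radians(35)
zt=np.sin(f)*np.array([1,0,0])-np.cos(f)*UP
for sg in(1,-1):
    R=RR(zt,sg*np.array([0,1.,0])); go(J+UP*.044+zt*.002,R); go(J+UP*.3,R)
print(R)
c=imaging.camera("scene");t=imaging.camera("top"); cv2.imwrite("pics/s3.png",np.hstack([cv2.resize(c[180:300,235:335],None,fx=4,fy=4),cv2.resize(t[150:270,260:360],None,fx=4,fy=4)]))
E
```

```text
[0.52523082 0.33991864 0.35420914] 0.04293848834331001
t 12.75 twist [-0.611  -0.6444 -0.0077] slide after (mm) [ 248.6 -739.4  206.6] slide before [ -56.9 -455.3  663.9] q [ 0.63  0.8   0.57 -0.46  2.16 -0.93]
t 12.75 twist [-0.611  -0.6444 -0.0077] slide after (mm) [ 101.7 -739.4   -5.1] slide before [ -56.4 -594.8  447.3] q [ 0.63  0.8   0.57 -0.46  2.16 -0.93]
t 12.75 twist [-0.977   0.9264  2.8302] slide after (mm) [-248.6  739.4  206.6] slide before [ -56.9 -455.3  663.9] q [ 0.63  0.8   0.57 -0.46  2.16 -0.93]
t 12.75 twist [-0.977   0.9264  2.8302] slide after (mm) [-101.7  739.4   -5.1] slide before [ -56.4 -594.8  447.3] q [ 0.63  0.8   0.57 -0.46  2.16 -0.93]
[[ 0.81915204 -0.          0.57357644]
 [ 0.         -1.          0.        ]
 [ 0.57357644  0.         -0.81915204]]
```

View pics/s3.png

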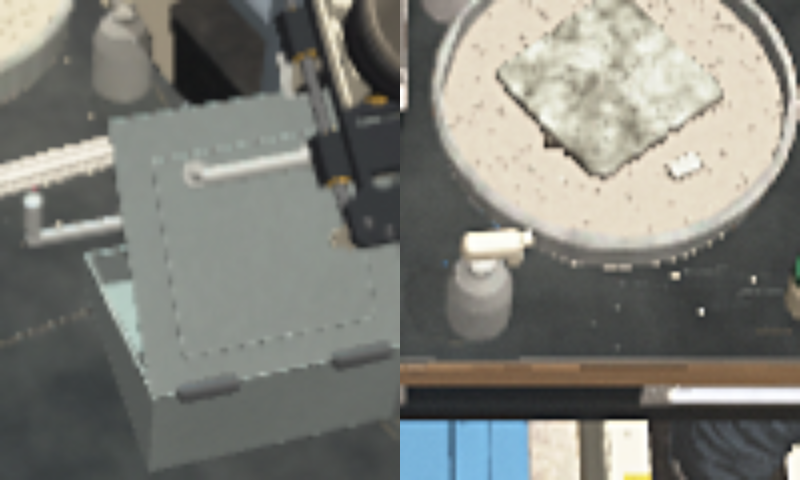

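The lid stays raised with the handle visible, and the bottle is undisturbed. I'll straighten the hand, then turn it toward the jar.

Call:
drive_tool:
  slide:
    - [0,0,0]
    - [0,0,0]
    - [0,0,0]
    - [0,0,0]
    - [0,0,0]
    - [0,0,0]
    - [0,0,0]
    - [0,0,0]
    - [0,0,0]
    - [0,0,0]
    - [0,0,0]
    - [0,0,0]
  twist:
    - [-0.114,0,0]
    - [-0.114,0,0]
    - [-0.114,0,0]
    - [-0.114,0,0]
    - [-0.114,0,0]
    - [0,0,0.14]
    - [0,0,0.14]
    - [0,0,0.14]
    - [0,0,0.14]
    - [0,0,0.14]
    - [0,0,0.14]
    - [0,0,0.14]
  hand: [50,50,50,50,50,50,50,50,50,50,50,50]

```text
time_s: 14.05
eef_pos: [0.5242, 0.3374, 0.3511]
eef_rot: [[-0.38, 0.925, -0.004], [0.925, 0.38, -0.006], [-0.004, -0.006, -1.0]]
force: [0.3, 0.1, -0.5]
width: 0.0738
gripper_force: 0.0
```

Call:
drive_tool:
  slide:
    - [0,0,0]
    - [0,0,0]
    - [0,0,0]
    - [0,0,0]
    - [0,0,0]
    - [0,0,0]
    - [0,0,0]
    - [0,0,0]
    - [0,0,0]
    - [0,0,0]
    - [0,0,0]
    - [0,0,0]
  twist:
    - [0,0,0.14]
    - [0,0,0.14]
    - [0,0,0.14]
    - [0,0,0.14]
    - [0,0,0.14]
    - [0,0,0.14]
    - [0,0,0.14]
    - [0,0,0.14]
    - [0,0,0.14]
    - [0,0,0.14]
    - [0,0,0.14]
    - [0,0,0.14]
  hand: [50,50,50,50,50,50,50,50,50,50,50,50]

```text
time_s: 15.25
eef_pos: [0.5242, 0.3373, 0.3511]
eef_rot: [[0.961, 0.277, -0.004], [0.277, -0.961, -0.006], [-0.006, 0.005, -1.0]]
force: [-0.6, -0.1, -0.3]
width: 0.0741
gripper_force: 0.0
```

```bash
cat >> h.py <<'E'
J=np.array([.439,-.3995,0]); f=np.radians(35); X=np.array([1.,0,0]);Y=np.array([0,1.,0])
zp=np.sin(f)*X-np.cos(f)*UP; RP=RR(zp,-Y)
E
python3 - <<'E'
from h import *
s=r.state(); print(s["eef_pos"],s["eef_rot"].round(2))
go([.39,-.3995,.22],RR(-UP,-Y)); go([.39,-.3995,.22],RP)
E
```

```text
[0.52424883 0.33734291 0.35109336] [[ 0.96  0.28 -0.  ]
 [ 0.28 -0.96 -0.01]
 [-0.01  0.   -1.  ]]
t 15.25 twist [0.0054 0.0049 0.2804] slide after (mm) [-134.2  736.8  131.1] slide before [-332.1  670.3  136. ] q [ 0.45  0.49  1.   -0.    1.65  1.74]
t 15.25 twist [-0.0805  0.6117  0.2733] slide after (mm) [-185.2  736.8   30.4] slide before [-332.1  670.3  136. ] q [ 0.45  0.49  1.   -0.    1.65  1.74]
```

Call:
drive_tool:
  slide:
    - [0,0,0]
    - [0,0,0]
    - [-7,41,0]
    - [-7,41,0]
    - [-7,41,0]
    - [-7,41,0]
    - [-7,41,0]
    - [-7,41,0]
    - [-7,41,0]
    - [-7,41,0]
    - [-8,41,0]
    - [-8,41,0]
  twist:
    - [0,0,0.14]
    - [0,0,0.14]
    - [0,0,0]
    - [0,0,0]
    - [0,0,0]
    - [0,0,0]
    - [0,0,0]
    - [0,0,0]
    - [0,0,0]
    - [0,0,0]
    - [0,0,0]
    - [0,0,0]
  hand: [50,50,50,50,50,50,50,50,50,50,50,50]

```text
time_s: 16.45
eef_pos: [0.4542, -0.0737, 0.3534]
eef_rot: [[1.0, 0.006, -0.003], [0.006, -1.0, -0.004], [-0.003, 0.004, -1.0]]
force: [-0.1, -0.7, -0.2]
width: 0.0738
gripper_force: 0.0
```

Call:
drive_tool:
  slide:
    - [-8,41,0]
    - [-8,41,0]
    - [-8,41,0]
    - [-8,41,0]
    - [-8,41,0]
    - [-8,41,0]
    - [-8,41,0]
    - [-6,38,0]
    - [0,0,25]
    - [0,0,35]
    - [0,0,35]
    - [0,0,35]
  twist:
    - [0,0,0]
    - [0,0,0]
    - [0,0,0]
    - [0,0,0]
    - [0,0,0]
    - [0,0,0]
    - [0,0,0]
    - [0,0,0]
    - [0,0,0]
    - [0,0,0]
    - [0,0,0]
    - [0,0,0]
  hand: [50,50,50,50,50,50,50,50,50,50,50,50]

```text
time_s: 17.65
eef_pos: [0.3949, -0.3973, 0.2238]
eef_rot: [[1.0, 0.006, -0.002], [0.006, -1.0, -0.002], [-0.002, 0.002, -1.0]]
force: [0.8, -0.3, -0.2]
width: 0.0736
gripper_force: 0.0
```

Call:
drive_tool:
  slide:
    - [0,0,0]
    - [0,0,0]
    - [0,0,0]
    - [0,0,0]
    - [0,0,0]
    - [0,0,0]
  twist:
    - [0,0.122,0]
    - [0,0.122,0]
    - [0,0.122,0]
    - [0,0.122,0]
    - [0,0.122,0]
    - [0,0,0]
  hand: [60,60,60,60,60,60]

```text
time_s: 18.25
eef_pos: [0.3936, -0.3968, 0.2239]
eef_rot: [[0.821, 0.002, 0.571], [0.001, -1.0, 0.003], [0.571, -0.002, -0.821]]
force: [0.0, 0.1, -1.1]
width: 0.0702
gripper_force: 0.0
```

```bash
python3 - <<'E'
from h import *
s=r.state(); print(s["eef_pos"],s["eef_rot"].round(2),s["width"],s["force"])
go(J+UP*.044+zp*.002,RP); go(J+UP*.044-zp*.08,RP)
t=imaging.camera("top"); cv2.imwrite("pics/t4.png",cv2.resize(t[150:270,300:440],None,fx=4,fy=4))
hsv=cv2.cvtColor(t,cv2.COLOR_BGR2HSV)
m=cv2.inRange(hsv,(40,80,20),(90,255,255))[195:235,345:390]; n,_,st,ce=cv2.connectedComponentsWithStats(m)
for i in range(1,n):
    if st[i,4]>20: print(st[i],plane("top",ce[i]+[345,195],.057))
E
```

```text
[ 0.39362721 -0.39682997  0.22393506] [[ 0.82  0.    0.57]
 [ 0.   -1.    0.  ]
 [ 0.57 -0.   -0.82]] 0.07019872190742213 [ 0.0439508   0.0610379  -1.05795404]
t 18.25 twist [-0.0025  0.0026  0.0006] slide after (mm) [-66.    2.7 175.4] slide before [-65.6   3.1 175.6] q [-1.23  0.3   1.82  0.73  0.95 -0.08]
t 18.25 twist [-0.0025  0.0026  0.0006] slide after (mm) [-66.    2.7  93.4] slide before [-65.8   2.9  93.6] q [-1.23  0.3   1.82  0.73  0.95 -0.08]
```

View pics/t4.png

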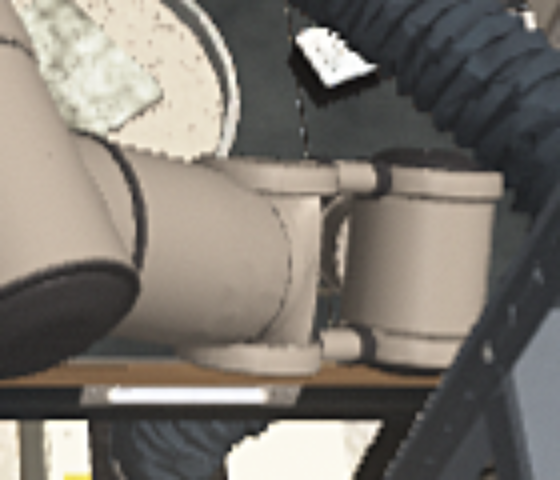

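The arm hides the jar from the top camera. I'll approach along the tool axis using the earlier measurement.

Call:
drive_tool:
  slide:
    - [-16,0,0]
    - [-25,1,0]
    - [-25,2,0]
    - [0,0,20]
    - [0,0,25]
    - [0,0,25]
    - [0,0,20]
    - [0,0,0]
  twist:
    - [0,0,0]
    - [0,0,0]
    - [0,0,0]
    - [0,0,0]
    - [0,0,0]
    - [0,0,0]
    - [0,0,0]
    - [0,0,0]
  hand: [50,50,50,50,50,50,50,50]

```text
time_s: 19.1
eef_pos: [0.3948, -0.3999, 0.1131]
eef_rot: [[0.822, 0.01, 0.569], [0.009, -1.0, 0.006], [0.569, 0.0, -0.822]]
force: [-0.0, 1.5, 0.5]
width: 0.0736
gripper_force: 0.0
```

```bash
python3 - <<'E'
from h import *
s=r.state(); print(s["eef_pos"],s["width"],s["force"])
go(J+UP*.044+zp*.002,RP)
t=imaging.camera("top")
hsv=cv2.cvtColor(t,cv2.COLOR_BGR2HSV)
m=cv2.inRange(hsv,(40,80,20),(90,255,255))[195:235,345:390]; print((m>0).sum())
s=imaging.camera("scene"); cv2.imwrite("pics/s5.png",np.hstack([cv2.resize(t[150:270,320:420],None,fx=4,fy=4),cv2.resize(s[130:250,190:290],None,fx=4,fy=4)]))
E
```

```text
[ 0.39479372 -0.39994986  0.1130616 ] 0.07363148366280513 [-0.00609693  1.45683198  0.53175291]
t 19.1 twist [-0.0056  0.0053  0.0086] slide after (mm) [-3.4 -0.4 83.9] slide before [-3.  -0.  83.9] q [-1.23  0.48  1.93  0.91  0.75 -0.36]
0
```

View pics/s5.png

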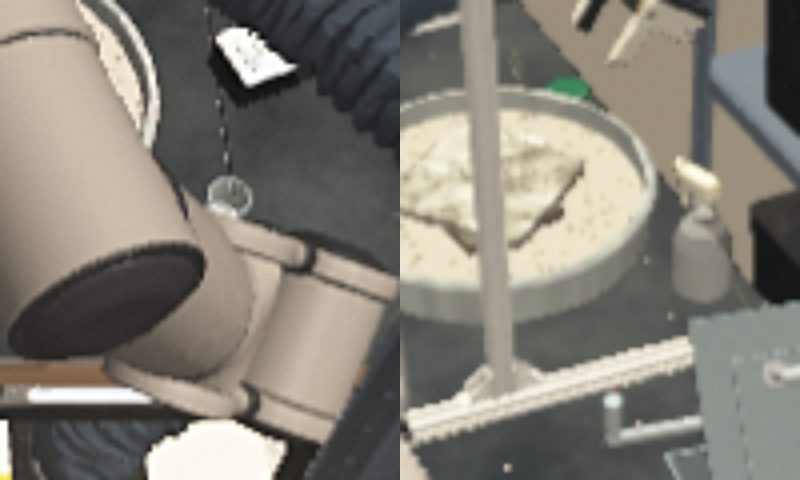

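The scene view shows the green lid behind the pan rim at about (232,152), with the fingers above and short of it. I'll cross-check its position.

```bash
python3 - <<'E'
from h import *
s=imaging.camera("scene"); hsv=cv2.cvtColor(s,cv2.COLOR_BGR2HSV)
m=cv2.inRange(hsv,(45,90,40),(85,255,255))[140:165,215:250]; ys,xs=np.nonzero(m); print(len(xs),xs.min()+215,xs.max()+215,ys.min()+140,ys.max()+140)
c=((xs.min()+xs.max())/2+215,ys.min()+140)
print(proj("scene",J+UP*.057), [proj("scene",J+UP*.057+.025*np.array([np.cos(q),np.sin(q),0])).round(1)[0] for q in np.arange(0,6.28,.785)])
E
```

```text
37 227 237 149 154
[[231.75424678 151.57122905]] [array([226.5, 152.9]), array([229.6, 154.6]), array([234.1, 154.5]), array([237.1, 152.6]), array([237. , 150.2]), array([233.8, 148.6]), array([229.5, 148.7]), array([226.5, 150.5])]
```

The two cameras agree to within a pixel, so I'll go in and grip.

Call:
drive_tool:
  slide:
    - [-3,0,14]
    - [0,0,15]
    - [0,0,15]
    - [0,0,15]
    - [0,0,15]
    - [0,0,10]
    - [0,0,0]
    - [0,0,0]
  twist:
    - [0,0,0]
    - [0,0,0]
    - [0,0,0]
    - [0,0,0]
    - [0,0,0]
    - [0,0,0]
    - [0,0,0]
    - [0,0,0]
  hand: [50,50,50,50,50,50,50,50]

```text
time_s: 20.05
eef_pos: [0.4396, -0.4019, 0.0447]
eef_rot: [[0.82, 0.008, 0.572], [0.009, -1.0, 0.001], [0.572, 0.005, -0.82]]
force: [-0.1, 0.5, -0.2]
width: 0.074
gripper_force: 0.0
```

```bash
python3 - <<'E'
from h import *
s=r.state(); print(s["eef_pos"],s["width"],s["force"])
go(J+UP*.044+zp*.002,RP)
E
```

```text
[ 0.43958927 -0.40188054  0.04474782] 0.07396756259501848 [-0.13827609  0.47883696 -0.16437035]
t 20.05 twist [-0.0007  0.0018  0.0093] slide after (mm) [-0.9 -2.4  2.3] slide before [-0.9 -2.4  2.3] q [-1.14  0.63  1.9   1.09  0.63 -0.5 ]
```

Call:
drive_tool:
  slide:
    - [-1,-2,1]
    - [0,0,0]
    - [0,0,0]
    - [0,0,0]
    - [0,0,0]
    - [0,0,0]
    - [0,0,0]
  twist:
    - [0,0,0]
    - [0,0,0]
    - [0,0,0]
    - [0,0,0]
    - [0,0,0]
    - [0,0,0]
    - [0,0,0]
  hand: [50,255,255,255,255,255,255]

```text
time_s: 20.75
eef_pos: [0.4393, -0.4, 0.0434]
eef_rot: [[0.82, 0.008, 0.572], [0.009, -1.0, 0.0], [0.572, 0.005, -0.82]]
force: [-2.2, 0.2, 2.8]
width: 0.0492
gripper_force: 30.0
```

Jar gripped. I'll lift it straight up and carry it toward +y.

Call:
drive_tool:
  slide:
    - [5.7,0,-8.2]
    - [11.4,0,-16.4]
    - [17,0,-24.6]
    - [20,0,-28.7]
    - [20,0,-28.7]
    - [20,0,-28.7]
    - [20,0,-28.7]
    - [5.7,0,-8.2]
    - [0,0,0]
  twist:
    - [0,0,0]
    - [0,0,0]
    - [0,0,0]
    - [0,0,0]
    - [0,0,0]
    - [0,0,0]
    - [0,0,0]
    - [0,0,0]
    - [0,0,0]
  hand: [255,255,255,255,255,255,255,255,255]

```text
time_s: 21.65
eef_pos: [0.4392, -0.3992, 0.254]
eef_rot: [[0.82, 0.008, 0.573], [0.011, -1.0, -0.001], [0.573, 0.007, -0.82]]
force: [0.7, -0.3, -1.1]
width: 0.0496
gripper_force: 30.0
```

Call:
drive_tool:
  slide:
    - [0,-15,0]
    - [0,-25,0]
    - [0,-30,0]
    - [0,-30,0]
    - [0,-30,0]
    - [0,-30,0]
    - [0,-30,0]
    - [0,-30,0]
    - [0,-30,0]
    - [0,-25,0]
    - [0,-15,0]
    - [0,0,0]
  twist:
    - [0,0,0]
    - [0,0,0]
    - [0,0,0]
    - [0,0,0]
    - [0,0,0]
    - [0,0,0]
    - [0,0,0]
    - [0,0,0]
    - [0,0,0]
    - [0,0,0]
    - [0,0,0]
    - [0,0,0]
  hand: [255,255,255,255,255,255,255,255,255,255,255,255]

```text
time_s: 22.85
eef_pos: [0.4355, -0.1065, 0.2492]
eef_rot: [[0.822, 0.011, 0.569], [0.01, -1.0, 0.004], [0.569, 0.002, -0.822]]
force: [0.3, -0.3, -0.9]
width: 0.0493
gripper_force: 30.0
```

Call:
drive_tool:
  slide:
    - [0,0,0]
    - [0,0,0]
    - [0,0,0]
    - [0,0,0]
    - [0,0,0]
    - [0,0,0]
    - [0,0,0]
    - [0,0,0]
    - [0,0,0]
    - [0,0,0]
    - [0,0,0]
    - [0,0,0]
  twist:
    - [0.057,0,-0.082]
    - [0.069,0,-0.098]
    - [0.069,0,-0.098]
    - [0.069,0,-0.098]
    - [0.069,0,-0.098]
    - [0.069,0,-0.098]
    - [0.069,0,-0.098]
    - [0.069,0,-0.098]
    - [0.069,0,-0.098]
    - [0.069,0,-0.098]
    - [0.069,0,-0.098]
    - [0.047,0,-0.068]
  hand: [255,255,255,255,255,255,255,255,255,255,255,255]

```text
time_s: 24.05
eef_pos: [0.4369, -0.1099, 0.2499]
eef_rot: [[0.148, 0.984, 0.099], [0.807, -0.177, 0.564], [0.572, -0.004, -0.82]]
force: [-0.1, 0.6, -0.5]
width: 0.0491
gripper_force: 30.0
```

```bash
cat >> h.py <<'E'
zq=np.sin(f)*BX-np.cos(f)*UP; RQ=RR(zq,-BY)
PF=B(.044,0,.0105+.0434)
E
python3 - <<'E'
from h import *
s=r.state(); print(s["eef_pos"],s["eef_rot"].round(3),s["width"],s["force"])
go(PF-zq*.2,RQ); print(PF,PF-zq*.2)
E
```

```text
[ 0.43692264 -0.10990664  0.24993316] [[ 0.148  0.984  0.099]
 [ 0.807 -0.177  0.564]
 [ 0.572 -0.004 -0.82 ]] 0.049091539637513164 [-0.10242761  0.61094894 -0.50813437]
t 24.05 twist [-0.0068  0.0014  0.0033] slide after (mm) [213.1   1.6 188.5] slide before [213.4   3.6 188.2] q [-0.76  0.33  1.68  0.5   1.5  -0.71]
[0.51159386 0.28044916 0.0539    ] [0.49049183 0.16769144 0.21773041]
```

Call:
drive_tool:
  slide:
    - [15,0,13]
    - [24,0,21]
    - [24,1,21]
    - [24,1,21]
    - [24,1,21]
    - [24,0,21]
    - [24,0,21]
    - [24,0,21]
    - [20,0,18]
    - [10,0,10]
    - [0,0,0]
  twist:
    - [-0.003,0,0]
    - [-0.003,0,0]
    - [0,0,0.003]
    - [0,0,0]
    - [0,0,0]
    - [0,0,0]
    - [0,0,0]
    - [0,0,0]
    - [0,0,0]
    - [0,0,0]
    - [0,0,0]
  hand: [255,255,255,255,255,255,255,255,255,255,255]

```text
time_s: 25.15
eef_pos: [0.4917, 0.1687, 0.2169]
eef_rot: [[0.153, 0.983, 0.104], [0.807, -0.185, 0.561], [0.571, -0.002, -0.821]]
force: [-0.4, 0.8, -1.2]
width: 0.0495
gripper_force: 30.0
```

```bash
python3 - <<'E'
from h import *
s=r.state(); print(s["eef_pos"],s["eef_rot"].round(3),s["width"],s["force"])
go(PF,RQ); go(PF+UP*.02,RQ)
t=imaging.camera("top");c=imaging.camera("scene"); cv2.imwrite("pics/s6.png",np.hstack([cv2.resize(t[140:260,135:235],None,fx=4,fy=4),cv2.resize(c[180:300,235:335],None,fx=4,fy=4)]))
E
```

```text
[0.49172958 0.16867721 0.21692261] [[ 0.153  0.983  0.104]
 [ 0.807 -0.185  0.561]
 [ 0.571 -0.002 -0.821]] 0.04948262667415277 [-0.35929449  0.76372561 -1.1910434 ]
t 25.15 twist [-0.0012  0.0032 -0.0019] slide after (mm) [ -0.5  -1.  198.7] slide before [ 1.000e-01 -8.000e-01  1.987e+02] q [-0.17  0.31  1.81  0.69  1.11 -0.33]
t 25.15 twist [-0.0012  0.0032 -0.0019] slide after (mm) [ 11.   -1.  182.3] slide before [ 11.5  -0.8 182.2] q [-0.17  0.31  1.81  0.69  1.11 -0.33]
```

View pics/s6.png

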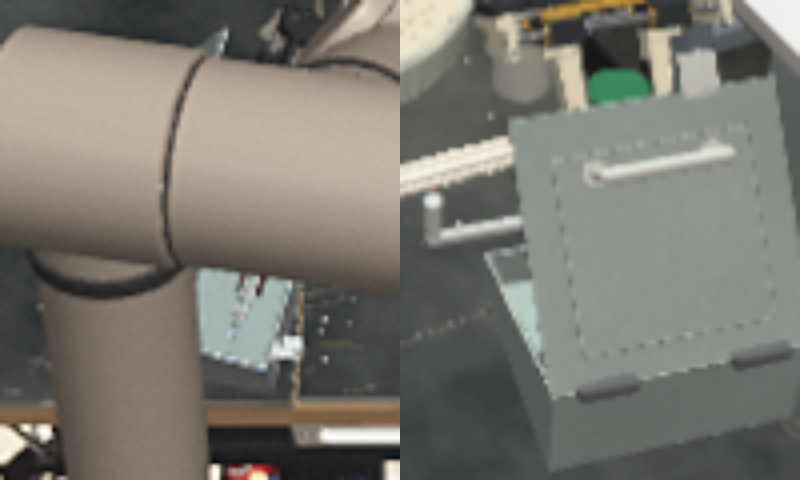

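The jar is upright between the fingers in front of the raised lid. I'll slide in along the tool axis, parallel to the lid.

Call:
drive_tool:
  slide:
    - [0,0,15]
    - [0,0,20]
    - [0,0,20]
    - [0,0,20]
    - [0,0,20]
    - [0,0,20]
    - [0,0,20]
    - [0,0,18]
    - [0,0,15]
    - [0,0,12]
    - [0,0,6]
    - [0,0,0]
  twist:
    - [0,0,0]
    - [0,0,0]
    - [0,0,0]
    - [0,0,0]
    - [0,0,0]
    - [0,0,0]
    - [0,0,0]
    - [0,0,0]
    - [0,0,0]
    - [0,0,0]
    - [0,0,0]
    - [0,0,0]
  hand: [255,255,255,255,255,255,255,255,255,255,255,255]

```text
time_s: 26.45
eef_pos: [0.5119, 0.2721, 0.0654]
eef_rot: [[0.153, 0.982, 0.106], [0.807, -0.187, 0.561], [0.571, -0.0, -0.821]]
force: [0.3, -0.6, -0.6]
width: 0.0498
gripper_force: 30.0
```

```bash
python3 - <<'E'
from h import *
s=r.state(); e=s["eef_pos"]-O; print([e@v for v in(BX,BY,UP)],s["width"],s["force"])
go(PF,RQ)
E
```

```text
[np.float64(0.03586943993775717), np.float64(-0.0018754445251834963), np.float64(0.06541050482961625)] 0.04979450114688021 [ 0.30552013 -0.61681321 -0.61318355]
t 26.45 twist [ 0.0014  0.0037 -0.0023] slide after (mm) [ 0.1 -1.9 14.1] slide before [ 0.1 -1.9 14.1] q [ 0.06  0.6   1.87  0.95  0.75 -0.5 ]
```

Call:
drive_tool:
  slide:
    - [0,0,5]
    - [0,0,4]
    - [0,0,2]
    - [-0.6,0,0.8]
    - [-0.6,0,0.8]
    - [0,0,0]
    - [0,0,0]
  twist:
    - [0,0,0]
    - [0,0,0]
    - [0,0,0]
    - [0,0,0]
    - [0,0,0]
    - [0,0,0]
    - [0,0,0]
  hand: [255,255,255,255,255,255,255]

```text
time_s: 27.15
eef_pos: [0.5132, 0.2781, 0.055]
eef_rot: [[0.153, 0.982, 0.107], [0.807, -0.187, 0.561], [0.571, 0.001, -0.821]]
force: [0.5, 0.1, -1.4]
width: 0.0498
gripper_force: 30.0
```

Call:
drive_tool:
  slide:
    - [-0.6,0,0.8]
    - [-0.6,0,0.8]
    - [0,0,0]
  twist:
    - [0,0,0]
    - [0,0,0]
    - [0,0,0]
  hand: [255,255,255]

```text
time_s: 27.45
eef_pos: [0.5133, 0.2781, 0.0534]
eef_rot: [[0.153, 0.982, 0.107], [0.806, -0.187, 0.561], [0.571, 0.001, -0.821]]
force: [-2.0, -1.7, 4.4]
width: 0.0495
gripper_force: 30.0
```

The jar is on the floor: there is about 4 N of upward force and z is as expected. I'll release and back out.

Call:
drive_tool:
  slide:
    - [0,0,0]
    - [0,0,0]
    - [0,0,0]
    - [0,0,0]
    - [0,0,-10]
    - [0,0,-20]
    - [0,0,-25]
    - [0,0,-30]
    - [0,0,-35]
    - [0,0,-40]
    - [0,0,-40]
    - [0,0,0]
  twist:
    - [0,0,0]
    - [0,0,0]
    - [0,0,0]
    - [0,0,0]
    - [0,0,0]
    - [0,0,0]
    - [0,0,0]
    - [0,0,0]
    - [0,0,0]
    - [0,0,0]
    - [0,0,0]
    - [0,0,0]
  hand: [85,85,85,85,85,85,85,85,85,85,85,85]

```text
time_s: 28.65
eef_pos: [0.4936, 0.1635, 0.2216]
eef_rot: [[0.151, 0.982, 0.115], [0.807, -0.19, 0.559], [0.57, 0.009, -0.821]]
force: [0.4, -0.4, -0.0]
width: 0.0612
gripper_force: 0.0
```

```bash
python3 - <<'E'
from h import *
s=r.state(); e=s["eef_pos"]-O; print([e@v for v in(BX,BY,UP)],s["width"],s["force"])
R=RR(-UP,-BY); go(s["eef_pos"],R)
E
```

```text
[np.float64(-0.07426383888841724), np.float64(-0.0038058770237429833), np.float64(0.221599757448884)] 0.06124358589608325 [ 0.42342584 -0.35038792 -0.02671185]
t 28.65 twist [ 0.0104 -0.6069 -0.0028] slide after (mm) [0. 0. 0.] slide before [0. 0. 0.] q [-0.18  0.31  1.81  0.69  1.12 -0.33]
```

Next I'll rise, straighten and turn the hand so it can re-grip the handle.

Call:
drive_tool:
  slide:
    - [20,0,-29]
    - [20,0,-29]
    - [20,0,-29]
    - [20,0,-29]
    - [0,0,0]
    - [0,0,0]
    - [0,0,0]
    - [0,0,0]
    - [0,0,0]
    - [0,0,0]
  twist:
    - [0,0,0]
    - [0,0,0]
    - [0,0,0]
    - [0,0,0]
    - [0,-0.121,0]
    - [0,-0.121,0]
    - [0,-0.121,0]
    - [0,-0.121,0]
    - [0,-0.121,0]
    - [0,0,0]
  hand: [85,85,85,85,85,85,85,85,85,85]

```text
time_s: 29.65
eef_pos: [0.4913, 0.1676, 0.3575]
eef_rot: [[0.183, 0.983, -0.0], [0.983, -0.183, 0.0], [0.0, -0.0, -1.0]]
force: [0.7, 0.7, -0.2]
width: 0.0613
gripper_force: 0.0
```

Call:
drive_tool:
  slide:
    - [0,0,0]
    - [0,0,0]
    - [0,0,0]
    - [0,0,0]
    - [0,0,0]
    - [0,0,0]
    - [0,0,0]
    - [0,0,0]
    - [0,0,0]
    - [0,0,0]
    - [0,0,0]
    - [0,0,0]
  twist:
    - [0,0,-0.131]
    - [0,0,-0.131]
    - [0,0,-0.131]
    - [0,0,-0.131]
    - [0,0,-0.131]
    - [0,0,-0.131]
    - [0,0,-0.131]
    - [0,0,-0.131]
    - [0,0,-0.131]
    - [0,0,-0.131]
    - [0,0,-0.131]
    - [0,0,-0.131]
  hand: [85,85,85,85,85,85,85,85,85,85,85,190]

```text
time_s: 30.85
eef_pos: [0.4912, 0.165, 0.3576]
eef_rot: [[-0.983, 0.181, 0.0], [0.181, 0.983, 0.005], [0.001, 0.005, -1.0]]
force: [0.2, -0.1, -0.6]
width: 0.0571
gripper_force: 0.0
```

```bash
cat >> h.py <<'E'
RH=RR(-UP,BX)@Ro.from_rotvec([.572,0,0]).as_matrix(); PH=np.array([.5252,.3399,.3542])
E
python3 - <<'E'
from h import *
s=r.state(); print(s["eef_pos"],s["eef_rot"].round(3))
go(PH,RR(-UP,BX)); go(PH,RH)
t=imaging.camera("top"); cv2.imwrite("pics/s7.png",cv2.resize(t[140:260,135:235],None,fx=4,fy=4))
m=cv2.inRange(cv2.cvtColor(t,cv2.COLOR_BGR2HSV),(40,80,20),(90,255,255))[150:240,140:230]; print((m>0).sum(),np.argwhere(m).mean(0) if m.any() else 0, proj("top",[B(.046,0,.067)]))
E
```

```text
[0.49124605 0.16497685 0.35760512] [[-0.983  0.181  0.   ]
 [ 0.181  0.983  0.005]
 [ 0.001  0.005 -1.   ]]
t 30.85 twist [ 0.0046 -0.0006  0.0031] slide after (mm) [ -1.2 178.2   3.4] slide before [ -1.7 178.2   4.2] q [ 0.17  0.27  1.32  0.    1.55 -1.22]
t 30.85 twist [5.766e-01 3.000e-04 3.200e-03] slide after (mm) [ -1.2 151.7 -93.6] slide before [ -1.7 178.2   4.2] q [ 0.17  0.27  1.32  0.    1.55 -1.22]
0 0 [[169.16798637 197.78711198]]
```

Call:
drive_tool:
  slide:
    - [0,29,0]
    - [0,30,0]
    - [0,30,0]
    - [0,30,0]
    - [0,30,0]
    - [-1,29,0]
    - [0,0,0]
    - [0,0,0]
    - [0,0,0]
    - [0,0,0]
    - [0,0,0]
    - [0,0,0]
  twist:
    - [0,0,0]
    - [0,0,0]
    - [0,0,0]
    - [0,0,0]
    - [0,0,0]
    - [0,0,0]
    - [0.115,0,0]
    - [0.115,0,0]
    - [0.115,0,0]
    - [0.115,0,0]
    - [0.115,0,0]
    - [0,0,0]
  hand: [160,160,160,160,160,160,160,160,160,160,160,160]

```text
time_s: 32.1
eef_pos: [0.5257, 0.3415, 0.3537]
eef_rot: [[-0.983, 0.152, -0.105], [0.185, 0.824, -0.536], [0.005, -0.546, -0.838]]
force: [0.4, 0.3, -2.3]
width: 0.0341
gripper_force: 0.0
```

```bash
python3 - <<'E'
from h import *
s=r.state(); print(s["eef_pos"],s["eef_rot"].round(3),s["width"])
go(PH+RH[:,2]*.135,RH)
h=(PH+RH[:,2]*.135-O); print("target box",h@BX,h[2])
t=imaging.camera("top");c=imaging.camera("scene"); cv2.imwrite("pics/s8.png",np.hstack([cv2.resize(t[140:260,135:235],None,fx=4,fy=4),cv2.resize(c[180:300,235:335],None,fx=4,fy=4)]))
# handle bar ends in earlier scene crop s6: (597,173),(732,150)
u=lambda x,y:((x-400)/4+234.6,y/4+179.6)
for q in (1.10,1.12,1.14):
    a=q-.233; P=[B(.095-.155*np.cos(a)+.036*np.sin(a),y,.095+.155*np.sin(a)+.036*np.cos(a)) for y in(-.045,.045)]; print(q,proj("scene",P).round(1).tolist(),u(597,173),u(732,150))
E
```

```text
[0.52567777 0.34154704 0.35373257] [[-0.983  0.152 -0.105]
 [ 0.185  0.824 -0.536]
 [ 0.005 -0.546 -0.838]] 0.034135265410724244
t 32.1 twist [-0.0056 -0.0047  0.0022] slide after (mm) [  0.2  -1.7 135.5] slide before [ -0.5  -0.9 135.5] q [ 0.63  0.81  0.55 -0.47  2.17 -0.94]
target box 0.0318617106757223 0.24068929622230567
1.1 [[286.2, 223.3], [315.8, 217.6]] (283.85, 222.85) (317.6, 217.1)
1.12 [[286.5, 223.7], [316.3, 217.9]] (283.85, 222.85) (317.6, 217.1)
1.14 [[286.9, 224.0], [316.7, 218.2]] (283.85, 222.85) (317.6, 217.1)
```

View pics/s8.png

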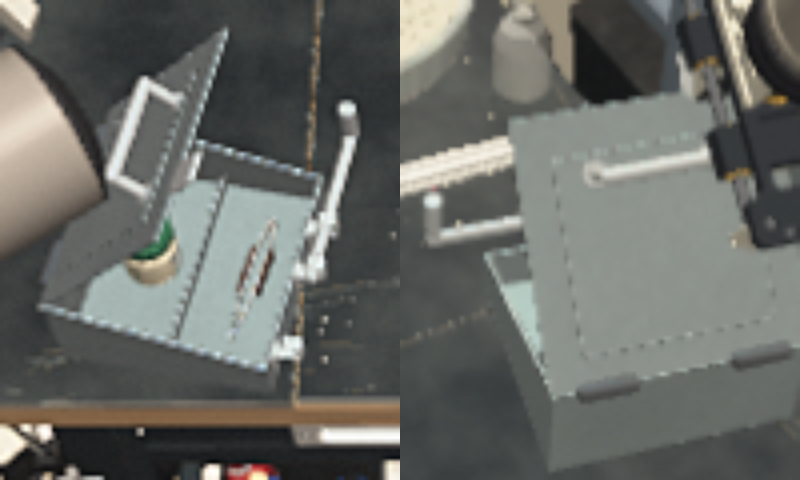

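The top view shows the flux jar upright behind the rib, with its lid at about (173,199). The bolt is drawn and the tweezers are still in the front compartment. I'll re-grip the handle.

Call:
drive_tool:
  slide:
    - [0,-1,25]
    - [0,0,25]
    - [0,0,20]
    - [0,0,20]
    - [0,0,15]
    - [0,0,15]
    - [0,0,12]
    - [0,0,0]
    - [0,0,0]
    - [0,0,0]
    - [0,0,0]
    - [0,0,0]
  twist:
    - [0,0,0]
    - [0,0,0]
    - [0,0,0]
    - [0,0,0]
    - [0,0,0]
    - [0,0,0]
    - [0,0,0]
    - [0,0,0]
    - [0,0,0]
    - [0,0,0]
    - [0,0,0]
    - [0,0,0]
  hand: [160,160,160,160,160,160,160,160,255,255,255,255]

```text
time_s: 33.4
eef_pos: [0.5123, 0.2685, 0.2495]
eef_rot: [[-0.982, 0.158, -0.1], [0.186, 0.825, -0.534], [-0.002, -0.543, -0.84]]
force: [-0.6, -3.8, 6.6]
width: 0.0107
gripper_force: 30.0
```

Call:
drive_tool:
  slide:
    - [0,0,0]
    - [0,0,0]
  twist:
    - [0,0,0]
    - [0,0,0]
  hand: [255,255]

```text
time_s: 33.6
eef_pos: [0.5123, 0.2685, 0.2495]
eef_rot: [[-0.982, 0.158, -0.1], [0.186, 0.825, -0.534], [-0.002, -0.543, -0.84]]
force: [-1.4, -2.8, 6.5]
width: 0.0106
gripper_force: 30.0
```

```bash
python3 - <<'E'
from h import *
s=r.state(); e=s["eef_pos"]-O; print([e@v for v in(BX,BY,UP)],s["width"],s["gripper_force"],s["force"])
R=s["eef_rot"]; phi=np.arctan2(-R[:,2]@BX,-R[2,2]); print(phi)
arc(1.13,0,24,(e@BX,e[2]),phi,0)
E
```

```text
[np.float64(0.03235390563108662), np.float64(-0.0028953809256192457), np.float64(0.249476276554389)] 0.010590579561761484 30.000253915786743 [-1.44007174 -2.84867394  6.45305137]
0.574168871533828
[[0, np.float64(-4.4), np.float64(6.5)], [0, np.float64(-4.2), np.float64(6.6)], [0, np.float64(-4.0), np.float64(6.7)], [0, np.float64(-3.9), np.float64(6.8)], [0, np.float64(-3.7), np.float64(6.9)], [0, np.float64(-3.6), np.float64(7.0)], [0, np.float64(-3.4), np.float64(7.1)], [0, np.float64(-3.2), np.float64(7.1)], [0, np.float64(-3.1), np.float64(7.2)], [0, np.float64(-2.9), np.float64(7.3)], [0, np.float64(-2.7), np.float64(7.4)], [0, np.float64(-2.6), np.float64(7.4)], [0, np.float64(-2.4), np.float64(7.5)], [0, np.float64(-2.2), np.float64(7.5)], [0, np.float64(-2.0), np.float64(7.6)], [0, np.float64(-1.9), np.float64(7.6)], [0, np.float64(-1.7), np.float64(7.7)], [0, np.float64(-1.5), np.float64(7.7)], [0, np.float64(-1.3), np.float64(7.7)], [0, np.float64(-1.2), np.float64(7.8)], [0, np.float64(-1.0), np.float64(7.8)], [0, np.float64(-0.8), np.float64(7.8)], [0, np.float64(-0.6), np.float64(7.8)], [0, np.float64(-0.4), np.float64(7.8)]] dphi/row -0.023923702980576167 end [-0.0714388   0.10425093]
```

The bar sits near the fingertips, about 12 mm ahead of the TCP. I'll re-grip deeper.

Call:
drive_tool:
  slide:
    - [0,0,0]
    - [0,0,0]
    - [0,-1,4]
    - [0,0,4]
    - [0,0,0]
    - [0,0,0]
    - [0,0,0]
    - [0,0,0]
  twist:
    - [0,0,0]
    - [0,0,0]
    - [0,0,0]
    - [0,0,0]
    - [0,0,0]
    - [0,0,0]
    - [0,0,0]
    - [0,0,0]
  hand: [190,190,190,190,255,255,255,255]

```text
time_s: 34.4
eef_pos: [0.5112, 0.2637, 0.2419]
eef_rot: [[-0.983, 0.156, -0.101], [0.186, 0.825, -0.533], [-0.0, -0.543, -0.84]]
force: [-1.2, -2.8, -0.6]
width: 0.0112
gripper_force: 30.0
```

```bash
python3 - <<'E'
from h import *
s=r.state(); e=s["eef_pos"]-O; print([e@v for v in(BX,BY,UP)],s["width"],s["gripper_force"],s["force"])
R=s["eef_rot"]; phi=np.arctan2(-R[:,2]@BX,-R[2,2])
bar=lambda q:np.array([.095-.155*np.cos(q-.233)+.036*np.sin(q-.233),.095+.155*np.sin(q-.233)+.036*np.cos(q-.233)])
p=np.array([e@BX,e[2]]); off=-(p-bar(1.13))@[np.sin(phi),-0+np.cos(phi)]; print(p-bar(1.13),off)
n=24;out=[]
T=lambda i:bar(1.13*(1-i/n))-off*np.array([np.sin(phi*(1-i/n)),np.cos(phi*(1-i/n))])
for i in range(n):
    f=phi*(1-i/n);d=T(i+1)-T(i); out.append([0,round(float(1e3*d@[np.cos(f),-np.sin(f)]),1),round(float(-1e3*d@[np.sin(f),np.cos(f)]),1)])
print(out,phi/n,T(n))
E
```

```text
[np.float64(0.027447697216542333), np.float64(-0.002658474408601826), np.float64(0.2419169618390676)] 0.011171792652769732 29.99861776828766 [-1.23528636 -2.81998675 -0.57519275]
[0.00102855 0.00332843] -0.003353809920205334
[[0, -3.9, 6.5], [0, -3.7, 6.6], [0, -3.6, 6.6], [0, -3.4, 6.7], [0, -3.2, 6.8], [0, -3.1, 6.9], [0, -2.9, 6.9], [0, -2.8, 7.0], [0, -2.6, 7.1], [0, -2.4, 7.1], [0, -2.3, 7.2], [0, -2.1, 7.2], [0, -1.9, 7.3], [0, -1.8, 7.3], [0, -1.6, 7.3], [0, -1.4, 7.4], [0, -1.3, 7.4], [0, -1.1, 7.4], [0, -0.9, 7.4], [0, -0.7, 7.5], [0, -0.6, 7.5], [0, -0.4, 7.5], [0, -0.2, 7.5], [0, -0.0, 7.5]] 0.02390280672389616 [-0.06412391  0.09759191]
```

Call:
drive_tool:
  slide:
    - [0,-3.9,6.5]
    - [0,-3.7,6.6]
    - [0,-3.6,6.6]
    - [0,-3.4,6.7]
    - [0,-3.2,6.8]
    - [0,-3.1,6.9]
    - [0,-2.9,6.9]
    - [0,-2.8,7]
    - [0,-2.6,7.1]
    - [0,-2.4,7.1]
    - [0,-2.3,7.2]
    - [0,-2.1,7.2]
  twist:
    - [-0.024,0,0]
    - [-0.024,0,0]
    - [-0.024,0,0]
    - [-0.024,0,0]
    - [-0.024,0,0]
    - [-0.024,0,0]
    - [-0.024,0,0]
    - [-0.024,0,0]
    - [-0.024,0,0]
    - [-0.024,0,0]
    - [-0.024,0,0]
    - [-0.024,0,0]
  hand: [255,255,255,255,255,255,255,255,255,255,255,255]

```text
time_s: 35.6
eef_pos: [0.4983, 0.1988, 0.1834]
eef_rot: [[-0.983, 0.178, -0.052], [0.186, 0.944, -0.273], [-0.0, -0.278, -0.96]]
force: [-3.0, 1.0, 2.0]
width: 0.0112
gripper_force: 30.0
```

Call:
drive_tool:
  slide:
    - [0,-1.9,7.3]
    - [0,-1.8,7.3]
    - [0,-1.6,7.3]
    - [0,-1.4,7.4]
    - [0,-1.3,7.4]
    - [0,-1.1,7.4]
    - [0,-0.9,7.4]
    - [0,-0.7,7.5]
    - [0,-0.6,7.5]
    - [0,-0.4,7.5]
    - [0,-0.2,5]
    - [0,0,0]
  twist:
    - [-0.024,0,0]
    - [-0.024,0,0]
    - [-0.024,0,0]
    - [-0.024,0,0]
    - [-0.024,0,0]
    - [-0.024,0,0]
    - [-0.024,0,0]
    - [-0.024,0,0]
    - [-0.024,0,0]
    - [-0.024,0,0]
    - [-0.024,0,0]
    - [0,0,0]
  hand: [255,255,255,255,255,255,255,255,255,255,255,255]

```text
time_s: 36.8
eef_pos: [0.4935, 0.1741, 0.1072]
eef_rot: [[-0.982, 0.187, -0.005], [0.187, 0.982, -0.019], [0.002, -0.019, -1.0]]
force: [-3.8, 4.9, -3.5]
width: 0.0115
gripper_force: 30.0
```

```bash
python3 - <<'E'
from h import *
s=r.state(); e=s["eef_pos"]-O; print([e@v for v in(BX,BY,UP)],s["width"],s["gripper_force"],s["force"]); go(B(-.0641,0,.0968),RR(-UP,BX))
E
```

```text
[np.float64(-0.06389657164487414), np.float64(-0.001770976199611658), np.float64(0.10720305086745932)] 0.011458827542981345 30.000155568122864 [-3.76898023  4.92658766 -3.48035558]
t 36.8 twist [-0.0193 -0.0015 -0.0027] slide after (mm) [ 1.8 -0.2 10.4] slide before [ 1.8 -0.  10.4] q [ 0.2   0.5   1.7  -0.02  0.95 -1.17]
```

Call:
drive_tool:
  slide:
    - [0,0,3]
    - [0,0,3]
    - [0,0,3]
    - [0,0,2]
    - [0,0,0]
    - [0,0,0]
  twist:
    - [0,0,0]
    - [0,0,0]
    - [0,0,0]
    - [0,0,0]
    - [0,0,0]
    - [0,0,0]
  hand: [255,255,255,255,255,255]

```text
time_s: 37.4
eef_pos: [0.4934, 0.1738, 0.0966]
eef_rot: [[-0.983, 0.185, -0.005], [0.186, 0.982, -0.02], [0.001, -0.021, -1.0]]
force: [-4.7, 1.9, -1.0]
width: 0.0109
gripper_force: 30.0
```

Call:
drive_tool:
  slide:
    - [0,0,1.5]
    - [0,0,1.5]
    - [0,0,1]
    - [0,0,0]
  twist:
    - [0,0,0]
    - [0,0,0]
    - [0,0,0]
    - [0,0,0]
  hand: [255,255,255,255]

```text
time_s: 37.8
eef_pos: [0.4937, 0.1738, 0.0957]
eef_rot: [[-0.983, 0.185, -0.003], [0.185, 0.982, -0.02], [-0.001, -0.021, -1.0]]
force: [-14.0, 1.1, 24.0]
width: 0.011
gripper_force: 30.0
```

The lid is shut: pressing met 24 N within 1 mm. I'll release, turn and go back to the knob.

Call:
drive_tool:
  slide:
    - [0,0,-3]
    - [0,0,0]
    - [0,0,0]
    - [0,0,0]
    - [0,0,-20]
    - [0,0,-35]
    - [0,0,-40]
    - [0,0,0]
  twist:
    - [0,0,0]
    - [0,0,0]
    - [0,0,0]
    - [0,0,0]
    - [0,0,0]
    - [0,0,0]
    - [0,0,0]
    - [0,0,0]
  hand: [255,180,180,180,180,180,80,80]

```text
time_s: 38.6
eef_pos: [0.4978, 0.176, 0.1961]
eef_rot: [[-0.983, 0.186, 0.008], [0.185, 0.982, -0.019], [-0.011, -0.017, -1.0]]
force: [1.6, -0.4, 0.4]
width: 0.0384
gripper_force: 0.0
```

Call:
drive_tool:
  slide:
    - [0,0,0]
    - [0,0,0]
    - [0,0,0]
    - [0,0,0]
    - [0,0,0]
    - [0,0,0]
    - [0,0,0]
    - [0,0,0]
    - [0,0,0]
    - [0,0,0]
    - [0,0,0]
    - [0,0,0]
  twist:
    - [0,0,0.131]
    - [0,0,0.131]
    - [0,0,0.131]
    - [0,0,0.131]
    - [0,0,0.131]
    - [0,0,0.131]
    - [0,0,0.131]
    - [0,0,0.131]
    - [0,0,0.131]
    - [0,0,0.131]
    - [0,0,0.131]
    - [0,0,0.131]
  hand: [80,80,80,80,80,80,80,80,80,80,80,80]

```text
time_s: 39.8
eef_pos: [0.4947, 0.1752, 0.1901]
eef_rot: [[0.192, 0.981, -0.004], [0.981, -0.192, -0.021], [-0.021, 0.001, -1.0]]
force: [0.1, -0.0, -0.5]
width: 0.0628
gripper_force: 0.0
```

```bash
python3 - <<'E'
from h import *
s=r.state(); print(s["eef_pos"],s["width"],s["force"]); go([.617,.0985,.0905],RR(-UP,-BY))
c=imaging.camera("scene"); cv2.imwrite("pics/s9.png",c[170:310,220:350])
E
```

```text
[0.49470204 0.17522881 0.19011915] 0.06279991920096077 [ 0.10747877 -0.02549318 -0.52928751]
t 39.8 twist [ 0.0004  0.0212 -0.0083] slide after (mm) [-52.9 134.3  99.6] slide before [-49.7 134.7 100.8] q [ 0.21  0.4   1.6  -0.02  1.15  0.41]
```

View pics/s9.png

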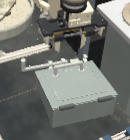

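The lid looks shut, and the knob stands out at the drawn position at about (243,235). I'll move over it, descend and grip.

Call:
drive_tool:
  slide:
    - [-13,33,0]
    - [-13,34,0]
    - [-13,34,0]
    - [-13,33,0]
    - [0,0,0]
    - [0,0,20]
    - [0,0,25]
    - [0,0,25]
    - [0,0,20]
    - [0,0,10]
    - [0,0,0]
  twist:
    - [0,0.02,-0.008]
    - [0,0,0]
    - [0,0,0]
    - [0,0,0]
    - [0,0,0]
    - [0,0,0]
    - [0,0,0]
    - [0,0,0]
    - [0,0,0]
    - [0,0,0]
    - [0,0,0]
  hand: [80,80,80,80,80,80,80,80,80,80,80]

```text
time_s: 40.95
eef_pos: [0.6158, 0.1002, 0.0896]
eef_rot: [[0.178, 0.984, -0.003], [0.984, -0.178, -0.001], [-0.001, -0.003, -1.0]]
force: [0.5, -0.6, -0.1]
width: 0.0633
gripper_force: 0.0
```

Call:
drive_tool:
  slide:
    - [0,0,0]
    - [0,0,0]
    - [0,0,0]
    - [0,0,0]
    - [0,0,0]
    - [0,0,0]
    - [0,0,0]
    - [0,0,0]
  twist:
    - [0,0,0]
    - [0,0,0]
    - [0,0,0]
    - [0,0,0]
    - [0,0,0]
    - [0,0,0]
    - [0,0,0]
    - [0,0,0]
  hand: [255,255,255,255,255,255,255,255]

```text
time_s: 41.75
eef_pos: [0.6164, 0.1001, 0.0913]
eef_rot: [[0.179, 0.984, -0.001], [0.984, -0.179, -0.001], [-0.001, -0.001, -1.0]]
force: [-3.6, 0.2, 3.0]
width: 0.0155
gripper_force: 30.0
```

Call:
drive_tool:
  slide:
    - [0,-6,0]
    - [0,-10,0]
    - [0,-10,0]
    - [0,-10,0]
    - [0,-10,0]
    - [0,-10,0]
    - [0,-8,0]
    - [0,-6,0]
    - [0,-4,0]
    - [0,-2,0]
    - [0,0,0]
  twist:
    - [0,0,0]
    - [0,0,0]
    - [0,0,0]
    - [0,0,0]
    - [0,0,0]
    - [0,0,0]
    - [0,0,0]
    - [0,0,0]
    - [0,0,0]
    - [0,0,0]
    - [0,0,0]
  hand: [255,255,255,255,255,255,255,255,255,255,255]

```text
time_s: 42.85
eef_pos: [0.5427, 0.1145, 0.0915]
eef_rot: [[0.179, 0.984, 0.004], [0.984, -0.179, 0.0], [0.001, 0.003, -1.0]]
force: [6.7, 4.9, -3.2]
width: 0.0149
gripper_force: 30.0
```

Call:
drive_tool:
  slide:
    - [0,-2,0]
    - [0,0,0]
  twist:
    - [0,0,0]
    - [0,0,0]
  hand: [255,255]

```text
time_s: 43.05
eef_pos: [0.5426, 0.1145, 0.0916]
eef_rot: [[0.179, 0.984, 0.007], [0.984, -0.179, 0.0], [0.002, 0.007, -1.0]]
force: [13.2, 3.5, -7.0]
width: 0.0151
gripper_force: 30.0
```

Call:
drive_tool:
  slide:
    - [0,2,0]
    - [0,0,0]
    - [0,0,0]
    - [0,0,0]
    - [0,0,-20]
    - [0,0,-35]
    - [0,0,-40]
    - [0,0,-40]
    - [0,0,-20]
    - [0,0,0]
    - [0,0,0]
  twist:
    - [0,0,0]
    - [0,0,0]
    - [0,0,0]
    - [0,0,0]
    - [0,0,0]
    - [0,0,0]
    - [0,0,0]
    - [0,0,0]
    - [0,0,0]
    - [0,0,0]
    - [0,0,0]
  hand: [255,130,130,130,130,130,130,130,130,130,130]

```text
time_s: 44.15
eef_pos: [0.5415, 0.1135, 0.2456]
eef_rot: [[0.179, 0.984, -0.001], [0.984, -0.179, -0.001], [-0.001, -0.0, -1.0]]
force: [-0.2, -0.8, -1.0]
width: 0.045
gripper_force: 0.0
```

```bash
python3 - <<'E'
from h import *
s=r.state(); print(s["eef_pos"],s["width"],s["force"])
c=imaging.camera("scene"); a=cv2.imread("pics/scene0.png")
print("diff box region vs start",[np.abs(c[y:y+20,x:x+20].astype(int)-a[y:y+20,x:x+20]).mean().round(1) for y,x in((222,258),(230,280),(222,300),(245,280),(185,255))])
for k,z in((-.064,.106),): print(proj("scene",B(-.114,k,z)))
print(np.abs(c[222:240,258:270].astype(int)-a[222:240,258:270]).max())
E
```

```text
[0.54153721 0.11352882 0.24559103] 0.045004488038302544 [-0.24765782 -0.78613078 -0.96762699]
diff box region vs start [np.float64(3.5), np.float64(2.6), np.float64(3.2), np.float64(0.8), np.float64(19.1)]
[[264.45021767 225.07139356]]
45
```

The box and bolt look as they did at the start, the push met a firm stop, and the hand is clear. I'll hand the job in.

```bash
python3 -c "
from workcell import r
print(r.sign_off())"
```

```text
the job is handed in; nothing more can be done
None
```

I handed the job in at about 44 s: the flux jar stands upright in the rear compartment (seen in the top camera before shutting), and the lid and bolt were pressed back against firm stops, though sign-off returned no verdict.

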